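Wedge up a gang jig of tube stubs and bolt the wedge in

TASK

Make up the gang jig for tacking: draw its keep bolt right back, stand every square-tube stub on the jig plate in one close row along the back rail, starting from the end stop, and make the row up to four with solid dummy blocks where stubs are short. Then push the aluminium wedge, thin end first and its straight side against the row, into the last gap between the row and the slanted abutment, drive it in until the whole row is locked tight, and slide the keep bolt fully home into its keeper behind the wedge. Leave the tin and the magnet where they lie.

Things in the scene. Friction and masses are not known exactly. Their poses are not given: they have to be found in the camera images.
- jig: Welding jig fixed to the table: steel plate 146 (x) x 250 (y) x 10 mm. Origin on the table under the plate; x points to the back rail, y to the end stop, z up. In this frame, mm: plate x -80..+66, y -125..+125, top z 10; back rail's front face x = +45, top z 22, from y +120 to -45. The row of four 40 mm pieces fills x +5..+45, y -60..+100, open to the front and above.
- stop_face (a point): Middle of the end stop's face on the plate's top (jig x +25, y +100): the row starts here and runs to jig -y. The stop is 20 mm thick, its top at z 45 mm.
- abutment: Abutment, a steel block 60 x 30 x 35 mm screwed to the jig plate at its -y end, turned 0.142 rad (1 in 7) so that its face matches the slanted side of the wedge. Origin at the centre of its underside, top z 45 mm; the face towards the row lies 15 mm along its +y and runs from jig (-5, -85) to (+55, -76) mm. The wedge gap between it and the row's end (jig y = -60) is open to the front (-x).
- keeper (a point): Keeper of the bolt, mouth side, at the bar's axis (jig x -65, y -102, z 21 mm); it reaches from y -116 to -102, x -78..-52, top z 32. The bolt's barrel is on the other side, y -47..+59, same width and height. The 55 mm wide mouth between them lets the wedge in from the front; the shot bolt closes it.
- place1 (a point): Place 1, next to the end stop: the point on the plate's top under the centre of the first piece of a tight row. Axes as the jig's.
- place2 (a point): Place 2: 40 mm from place 1 towards the wedge (jig -y).
- place3 (a point): Place 3: 40 mm further on.
- place4 (a point): Place 4, next to the wedge.
- wedge_home (a point): Point on the plate's top where the wedge's origin comes when the row of four is tight (it comes to rest within about 5 mm of it along the jig's x, pushed on its butt with some 15 to 20 N); axes as the jig's.
- keep_bolt (a joint): Keep bolt, a 12 mm round bar sliding along the jig's y: 0 = fully home in the keeper, 0.068 m = drawn right back (to jig +y), clear of the mouth. Friction about 2 N; it stays where left. At the start it bars the mouth. It can pass behind the wedge only when that is driven home: bar surface at jig x -59 mm, wedge butt at -50 when home.
- bolt_knob (a point): Centre of the top end of the keep bolt's upright round knob, 17 mm diameter, z 71 mm above the table; its grip part reaches down 30 mm to z 41. Moves with the bolt.
- wedge: Aluminium wedge 110 mm long, 45 high, 0.3 kg, on its underside. Origin on the underside, mid length, mid width of the head. x points to the thin end (x = +55 mm). The head, x -55..-20, has parallel sides 26 mm apart (y -13..+13), good to grip; from x -20 to +55 it tapers 1 in 7 to 15 mm: the +y side stays straight at y = +13, the -y side slants.
- stub1: Stub of square steel tube, 40 x 40 mm outside, 3 mm wall, 50 mm tall, open at both ends, standing upright, about 0.18 kg. Origin at the centre of the underside, z up, x and y square to the sides. Two to four stubs are present.
- stub2: Stub of square steel tube, 40 x 40 mm outside, 3 mm wall, 50 mm tall, open at both ends, standing upright, about 0.18 kg. Origin at the centre of the underside, z up, x and y square to the sides. Two to four stubs are present.
- stub3: Stub of square steel tube, 40 x 40 mm outside, 3 mm wall, 50 mm tall, open at both ends, standing upright, about 0.18 kg. Origin at the centre of the underside, z up, x and y square to the sides. Two to four stubs are present.
- stub4: Stub of square steel tube, 40 x 40 mm outside, 3 mm wall, 50 mm tall, open at both ends, standing upright, about 0.18 kg. Origin at the centre of the underside, z up, x and y square to the sides. Two to four stubs are present.
- dummy1: Solid aluminium dummy block, 40 x 40 mm, 40 mm tall, with a small tapped hole in the top, about 0.18 kg. Origin at the centre of the underside, z up. Two are there; use as many as are needed to make four.
- dummy2: Solid aluminium dummy block, 40 x 40 mm, 40 mm tall, with a small tapped hole in the top, about 0.18 kg. Origin at the centre of the underside, z up. Two are there; use as many as are needed to make four.
- paste_tin: Flux paste tin with yellow lid, 70 mm across, 37 mm high. Leave alone.
- magnet: Red triangular welding magnet, 75 x 100 x 18 mm, lying flat. Leave alone.
Not all that is in view belongs to the job. Leave any green look-alike of the stub1 alone.

How it is judged:
By the outcome, as a careful person would: the job done as asked, in the order asked, and still so for the second after the job is handed in, with the robot touching nothing.
Of stub1, stub2, stub3, stub4 only 2 to 4 are there at a start; the rules pass over those that are not, and their reading is None.
At some moment in a run one of stub1, stub2, stub3, stub4, dummy1, dummy2 may be knocked a few centimetres aside while the robot is not near it.
It also fails if it takes over 210 s, if anything falls off the work surface, if the arm or the gripper's body presses on something with over 40 N, if the wrist force passes 120 N, or if a joint passes its speed limit or range.

ROBOT

A 6-joint arm with a two-finger parallel gripper is mounted at the origin on a cart in front of the work surface, level with it; the furniture and walls round the work are solid. World frame = base frame: x ahead of the robot, y to its left, z up, the work surface at z = 0. Lengths are in mm, angles in rad, forces in N, time in s.
With the tool pointing down it reaches from about 400 to 925 mm from the base axis. Payload 3.4 kg.
Tool frame: the origin (TCP) lies midway between the tips of the shut fingers; the grasp point (between the pads) lies 19 mm behind it; z points along the fingers, y is the line along which they close (so a half turn about z gives the same grasp; the last joint's range is limited). The gripper opens to 85 mm and grips with 20 to 120 N. Pads are 22 mm wide; open, the fingers measure 114 mm over their backs; the gripper's body (76 mm by 85 mm) begins 54 mm behind the grasp point. The pads swing forward as they close: fully open they stand 13 mm farther back than shut.
Start: joints at [1.206, 0.307, 1.506, -0, 1.328, -0.073], TCP at [164.887, 550.857, 231.305] pointing down, gripper open.
Joint ranges: [-3.12, 3.12], [-1.05, 2.28], [0.14, 2.33], [-1.42, 4.57], [0.1, 2.73], [-2.68, 2.68]. Speed limits (rad/s): [2.57, 2.57, 3.14, 3.14, 3.14, 3.14].

INTERFACE

Orientations are given as [roll, pitch, yaw] about the fixed x, y, z axes, in that order (R = Rz(yaw) Ry(pitch) Rx(roll)).
In Python, from bench import manip, cams gives the robot as it stands. The module is installed in compiled form; this text tells all that it offers.
- The arm moves only by the shell command python3 -m creep 'ROWS' [FORCE]. ROWS is a JSON object of lists of equal length, an entry for each row: "gripper": the closure, from -1 (fully open) to 1 (shut); "slide": the shift along the tool's x, y, z in cm, a list of three; "delta_rot": the turn, a rotation vector about the tool's x, y, z in rad, a list of three. In form: {"gripper": [gripper, ...], "slide": [[dx, dy, dz], ...], "delta_rot": [[wx, wy, wz], ...]}. A call has 1 to 8 rows; each row shifts and turns the commanded pose from where the row before left it, along the tool's axes as they then stand; what a row does not reach is not made up. A row lasts 1/8 s, in which the tool goes at most 62.5 mm and 10.7 degrees, less where a joint would pass 70% of its speed; a pose out of reach is approached as far as the arm can. A call with a gripper value outside its range is refused whole. The fingers move at their own pace and stop on an object; FORCE is the grip in N (left out, the last holds). Time passes only in rows, so rows that do not move let the fingers close. It gives the time, the measured TCP pose, the force, the opening and the grip force at its end, in the units of the state.
- manip.read_state(): the state, without advancing time (a new reading comes with each control period).
- cams.snapshot(name): name is "side" or "top" or "wrist"; returns a dict with "pixels" (384x512x3 uint8, red, green, blue), "fov_y" (degrees; the focal length in pixels is half the picture's height over the tangent of half this angle, whatever the lens; pixels are square), "cx", "cy" (the principal point, pixels), "rvec" (rotation vector, rad) and "tvec" (3), from world to camera coordinates, as OpenCV has them. Camera axes: x right, y down, z forward; pixel columns grow to the right and rows downward; lengths in mm; the calibration is good to about 2 mm. A picture is of the moment at which its call begins. There is no depth.
- manip.close_job(): hands the job in; it is judged then, once.
The state is a dict: "time": time; "joint_positions": joint angles; "qd": joint speeds; "effort": joint torques, N m; "position": TCP position; "orientation": TCP orientation; "contact_force": force on the tool from outside, world axes, zero at the start; "torque": the same for the moment, N m; "width": finger opening in mm; "grasp_force": force on a finger pad.
Only numpy, scipy, OpenCV 4.12 (cv2) and the standard library are available. Lean on these libraries where they do the work, as an engineer would, in place of code of your own. Each camera call takes 0.05 s, during which the arm holds its last target. There are 200 camera calls.

## Working session

There is one attempt and no reset: what is moved stays moved. The work goes in short steps, Python scripts to look and compute and a shell command to move; the robot and the scene stay as the last step left them, time stands still between calls to the robot, and variables do not carry over. Pictures are saved under pics/ and viewed, at most 14 in all, crops included, and the job is handed in when it is done.

```bash
mkdir -p pics; cat > h.py <<'E'
import numpy as np, cv2, json, sys
from bench import manip, cams
def snap(n):
    s=cams.snapshot(n); s['pixels']=np.asarray(s['pixels']); return s
def save(s,f,crop=None,k=1):
    p=s['pixels']
    if crop: p=p[crop[1]:crop[3],crop[0]:crop[2]]
    p=cv2.resize(p,None,fx=k,fy=k,interpolation=cv2.INTER_CUBIC) if k!=1 else p
    cv2.imwrite('pics/'+f,p[:,:,::-1])
def K(s):
    f=192/np.tan(np.radians(s['fov_y'])/2); return np.array([[f,0,s['cx']],[0,f,s['cy']],[0,0,1.]])
def ray(s,uv,z):
    R=cv2.Rodrigues(np.array(s['rvec'],float))[0]; t=np.array(s['tvec'],float).ravel()
    c=-R.T@t; uv=np.atleast_2d(uv).astype(float)
    d=(R.T@np.linalg.inv(K(s))@np.c_[uv,np.ones(len(uv))].T).T
    return c+d*((z-c[2])/d[:,2])[:,None]
def proj(s,P):
    return cv2.projectPoints(np.atleast_2d(P).astype(float),np.array(s['rvec'],float),np.array(s['tvec'],float),K(s),None)[0][:,0]
E
python3 - <<'E'
from h import *
for n in ('top','side','wrist'):
    s=snap(n); np.save(n+'0.npy',s,allow_pickle=True); save(s,n+'0.png',k=1.5)
    R=cv2.Rodrigues(np.array(s['rvec'],float))[0]; print(n,s['fov_y'],-R.T@np.array(s['tvec']).ravel())
st=manip.read_state(); print(st)
E
```

```text
top 56.87677300684206 [ 418.39563763   14.11604466 1047.41960309]
side 42.51184634390498 [  216.35842604 -1251.71282711   799.39332067]
wrist 63.262475184644025 [100.77213473 570.10024385 373.68504958]
{'time': 0.15, 'joint_positions': array([ 1.20646176e+00,  3.07425868e-01,  1.50738825e+00,  1.66962029e-05,
        1.32835884e+00, -7.34527606e-02]), 'qd': array([ 0.00213084, -0.00260566, -0.00485401, -0.00210328,  0.00074059,
        0.00185255]), 'effort': array([ 7.75367585e-05, -4.57976067e+01, -2.52219504e+01,  3.79980463e-05,
        8.41259578e-03,  2.39893387e-05]), 'position': array([164.71279974, 550.35657083, 230.57283967]), 'orientation': array([-3.14001780e+00, -1.32131209e-04,  2.85070672e+00]), 'contact_force': array([-0.34994228,  0.11987746,  0.05313121]), 'torque': array([-0.04446101,  0.00320457, -0.01605953]), 'grasp_force': 0.0, 'width': 85.56177929739}
```

View pics/top0.png

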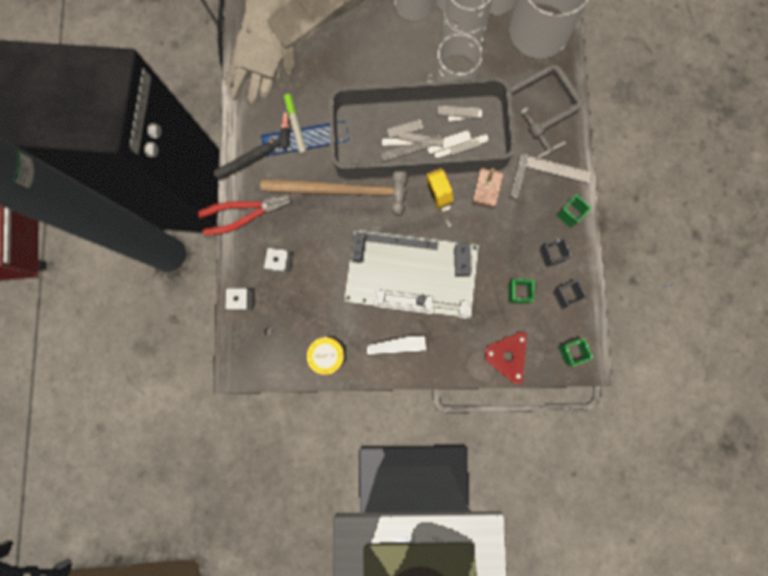

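View pics/side0.png

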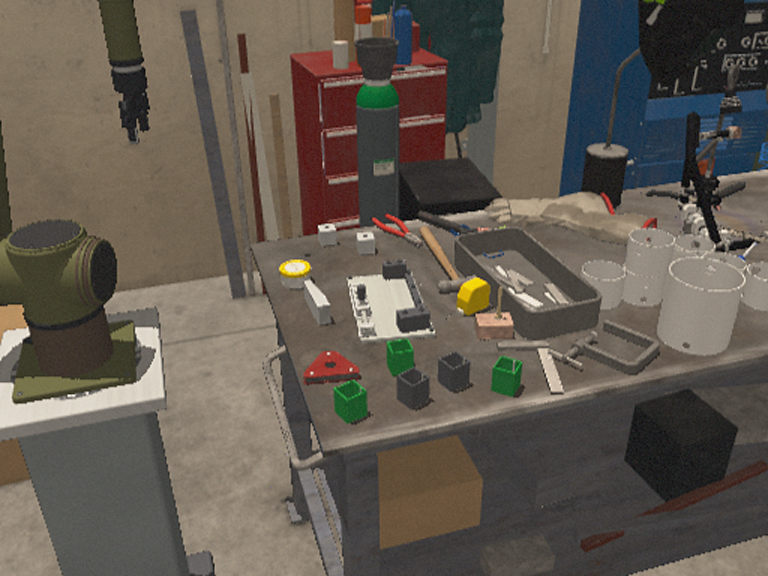

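Candidates for a stub (top picture, 1.5x px):
- grey tubes at (555,252) and (570,294)
- green look-alikes at (523,291), (574,211) and (576,351), which I leave alone

By the description the two grey ones are the stubs. The dummies are white, at (277,260) and (237,299). The wedge is at (397,346). The jig is at (412,272), with the end stop on the left and the bolt at the front.

```bash
python3 - <<'E'
from h import *
s=np.load('top0.npy',allow_pickle=True).item(); p=s['pixels']; hsv=cv2.cvtColor(p,cv2.COLOR_RGB2HSV)
def blobs(m,z,name,amin=30):
    cs,_=cv2.findContours(m.astype(np.uint8),cv2.RETR_EXTERNAL,cv2.CHAIN_APPROX_NONE)
    for c in cs:
        if cv2.contourArea(c)<amin: continue
        w=ray(s,c[:,0],z)[:,:2].astype(np.float32); r=cv2.minAreaRect(w)
        print(name,c[:,0].mean(0).round(1),np.round(r[0],1),np.round(r[1],1),round(r[2],1), np.round(cv2.boxPoints(r)).astype(int).tolist() if max(r[1])>90 else '')
roi=np.zeros(p.shape[:2],bool); roi[150:257,145:400]=1
bright=(hsv[...,2]>150)&(hsv[...,1]<60)&roi
blobs(bright,10,'bright')
for z in(40,45): blobs(bright,z,'bright%d'%z)
dark=(p.max(2)<62)&(p[...,2].astype(int)>=p[...,0]-2)&roi
blobs(dark,50,'dark50',20)
blobs((hsv[...,0]>45)&(hsv[...,0]<75)&(hsv[...,1]>130)&roi,50,'green')
save(s,'t1.png',(210,140,410,260),4)
E
```

```text
bright [216.1 237. ] [448.4 172.8] [41.1 40.5] 88.8 
bright [264.4 230.4] [466.4  34. ] [ 30.3 115.3] 2.6 [[449, 91], [454, -24], [484, -23], [479, 92]]
bright [156.8 198.6] [565.  348.7] [42.2 42. ] 1.2 
bright [183.3 172.6] [642.7 270.7] [42.9 43.5] 81.3 
bright [281.  182.7] [6.067e+02 2.000e-01] [253.5 150.9] 81.5 [[513, -114], [663, -136], [700, 114], [551, 137]]
bright [150.8 162.7] [673.2 368. ] [46.6 15.2] 1.5 
bright [397.4 167.3] [ 642.1 -368.4] [106.6  13.9] 3.5 [[589, -365], [589, -379], [696, -372], [695, -358]]
bright40 [216.1 237. ] [447.5 168.2] [39.9 39.3] 88.8 
bright40 [264.4 230.4] [465.   33.4] [ 29.4 112. ] 2.6 [[448, 89], [453, -23], [482, -22], [477, 90]]
bright40 [156.8 198.6] [560.7 339. ] [41.  40.8] 1.2 
bright40 [183.3 172.6] [636.2 263.3] [41.7 42.2] 81.3 
bright40 [281.  182.7] [6.013e+02 6.000e-01] [246.2 146.5] 81.5 [[511, -110], [656, -132], [692, 112], [547, 133]]
bright40 [150.8 162.7] [665.8 357.8] [45.3 14.8] 1.5 
bright40 [397.4 167.3] [ 635.7 -357.3] [103.5  13.5] 3.5 [[584, -354], [584, -367], [688, -361], [687, -347]]
bright45 [216.1 237. ] [447.3 167.5] [39.7 39.1] 88.8 
bright45 [264.4 230.4] [464.8  33.3] [ 29.3 111.4] 2.6 [[448, 88], [453, -23], [482, -22], [477, 90]]
bright45 [156.8 198.6] [560.  337.4] [40.8 40.6] 1.2 
bright45 [183.3 172.6] [635.1 262.1] [41.5 42. ] 81.3 
bright45 [281.  182.7] [600.4   0.7] [244.9 145.8] 81.5 [[510, -110], [654, -131], [691, 111], [546, 133]]
bright45 [150.8 162.7] [664.6 356.1] [45.  14.7] 1.5 
bright45 [397.4 167.3] [ 634.6 -355.5] [103.   13.4] 3.5 [[583, -352], [584, -365], [686, -359], [686, -346]]
dark50 [373.4 198.2] [ 545.8 -277.8] [32.3  7.7] 22.8 
dark50 [385.  193.7] [ 558.8 -311.8] [27.5 10.1] 19.1 
dark50 [375.  165.3] [ 639.9 -289.7] [27.3 10.2] 17.5 
green [378. 237.] [ 437.8 -283.5] [38.1 14.3] 32.9 
green [389. 234.] [ 445.7 -317. ] [18.5 36.8] 81.5 
green [347.1 193.5] [ 561.4 -206.6] [43.3 37.2] 88.6
```

View pics/t1.png

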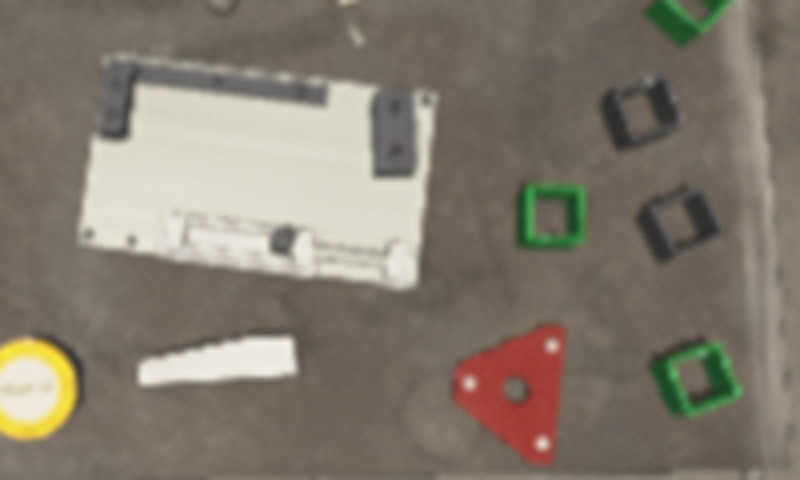

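The crop shows the two grey open tubes at (640,112) and (678,222) (crop px) as the stubs, with green ones beside them. The bolt bars the mouth, with its knob at (285,240). Next I swing over to the jig to measure it from close by.

```bash
cat > go.py <<'E'
import numpy as np,sys
from bench import manip
# usage: go.py x y z yaw  -> slide in cm (in tool axes now, or after the turn) and turn about tool z
x,y,z,yaw=map(float,sys.argv[1:5]); s=manip.read_state(); p=s['position']; r,pi,y0=s['orientation']
w=(y0-yaw+np.pi)%(2*np.pi)-np.pi
d=np.array([x,y,z])-p
for n,a in(('before turn',y0),('after turn',yaw)):
    print(n,np.round([d[0]*np.cos(a)+d[1]*np.sin(a),d[0]*np.sin(a)-d[1]*np.cos(a),-d[2]],1)/10)
print('wz',round(w,4),'rp',r,pi,'j',np.round(s['joint_positions'],2))
E
python3 go.py 600 -50 230 1.45
python3 -m creep '{"gripper":[-1,-1,-1,-1,-1,-1,-1,-1],"slide":[[0,0,0],[0,0,0],[0,0,0],[0,0,0],[0,0,0],[0,0,0],[0,0,0],[0,0,0]],"delta_rot":[[0,0,0.175],[0,0,0.175],[0,0,0.175],[0,0,0.175],[0,0,0.175],[0,0,0.175],[0,0,0.175],[0,0,0.175]]}'
python3 go.py 600 -50 230 1.45
```

```text
before turn [-58.92 -45.03   0.06]
after turn [-54.35  50.45   0.06]
wz 1.4007 rp -3.1400177994367766 -0.00013213120907340503 j [ 1.21  0.31  1.51  0.    1.33 -0.07]
time: 1.15
position: [164.8, 550.6, 230.9]
orientation: [-3.141, 0.001, 1.445]
contact_force: [-0.2, 0.9, 0.1]
width: 85.7
grasp_force: 0.0
before turn [-54.12  50.71   0.09]
after turn [-54.37  50.44   0.09]
wz -0.005 rp -3.1413827290107776 0.0008442572406097693 j [1.21 0.31 1.51 0.   1.33 1.33]
```

```bash

python3 -m creep '{"gripper":[-1,-1,-1,-1,-1,-1,-1,-1],"slide":[[-3.39,3.16,0],[-3.39,3.16,0],[-3.39,3.16,0],[-3.39,3.16,0],[-3.39,3.16,0],[-3.39,3.16,0],[-3.39,3.16,0],[-3.39,3.16,0]],"delta_rot":[[0,0,0],[0,0,0],[0,0,0],[0,0,0],[0,0,0],[0,0,0],[0,0,0],[0,0,0]]}' >/dev/null
python3 -m creep '{"gripper":[-1,-1,-1,-1,-1,-1,-1,-1],"slide":[[-3.39,3.16,0],[-3.39,3.16,0],[-3.39,3.16,0],[-3.39,3.16,0],[-3.39,3.16,0],[-3.39,3.16,0],[-3.39,3.16,0],[-3.39,3.16,0]],"delta_rot":[[0,0,0],[0,0,0],[0,0,0],[0,0,0],[0,0,0],[0,0,0],[0,0,0],[0,0,0]]}'
python3 -m creep '{"gripper":[-1,-1],"slide":[[0,0,0],[0,0,0]],"delta_rot":[[0,0,0],[0,0,0]]}' >/dev/null
python3 - <<'E'
from h import *
s=snap('wrist'); np.save('w1.npy',s,allow_pickle=True); save(s,'w1.png',k=1.5)
E
```

```text
time: 3.15
position: [602.5, -49.5, 231.0]
orientation: [-3.141, -0.0, 1.451]
contact_force: [0.1, 0.1, -0.2]
width: 85.5
grasp_force: 0.0
```

View pics/w1.png

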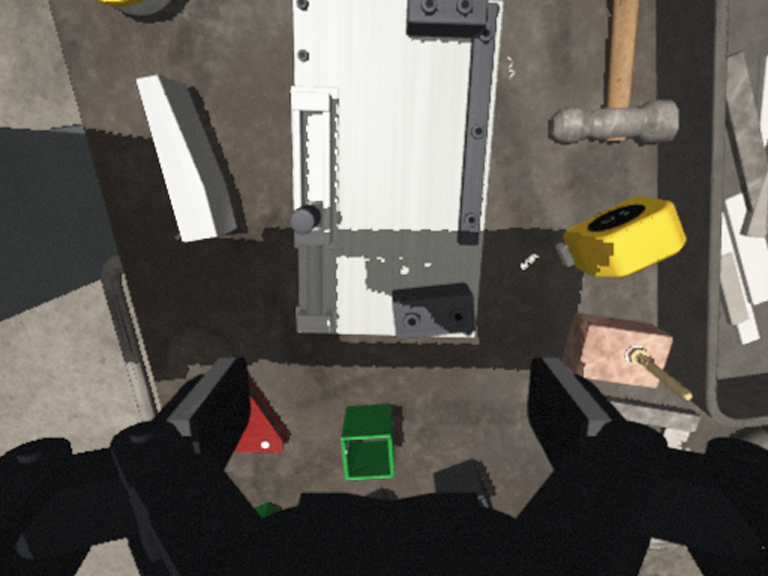

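The wrist view (1.5x px) shows the jig nearly upright: knob (305,215), abutment (433,310), rail end (468,240), end stop (445,15), wedge (190,160). I cast rays for these points.

```bash
python3 - <<'E'
from h import *
s=np.load('w1.npy',allow_pickle=True).item(); p=s['pixels'].astype(int); hsv=cv2.cvtColor(s['pixels'],cv2.COLOR_RGB2HSV)
print(np.round(ray(s,[[203.5,143]],71),1),'knob eye')
g=p.mean(2)
# front edge / back edge of plate subpixel along rows (z=10)
def edge(rows,c0,c1,sign):
    out=[]
    for r in rows:
        d=sign*np.diff(cv2.GaussianBlur(g.astype(np.float32),(3,3),0)[r,c0:c1]); k=np.argmax(d); out.append((c0+k+.5,r))
    return np.array(out)
def line(P,name,ang0):
    v=cv2.fitLine(P[:,:2].astype(np.float32),cv2.DIST_HUBER,0,.01,.01).ravel(); a=np.arctan2(v[1],v[0]); a=(a+np.pi/2)%np.pi-np.pi/2 if abs(ang0)<1 else a%np.pi
    print(name,'dir',round(a,4),'pt',v[2:].round(1)); return v
f=edge(range(6,55,3),185,210,1); line(ray(s,f,10),'plate front x=-80',1.45)
b=edge(range(8,150,4),315,345,-1); line(ray(s,b,10),'plate back x=66',1.45)
rf=edge(range(35,145,4),300,325,-1); line(ray(s,rf,22),'rail front top x=45',1.45)
# -y edge: along columns
gt=cv2.GaussianBlur(g.astype(np.float32),(3,3),0)
e=np.array([(c,212+np.argmax(-np.diff(gt[212:240,c]))+.5) for c in range(228,316,4)]); print(e[:,1]); line(ray(s,e,10),'plate -y edge',-.12)
print('rail end y=-45',ray(s,[[312,162]],22).round(1), 'stop corner lower-left x5 y100 z45?',ray(s,[[272,22]],45).round(1))
print('wedge top corners',ray(s,np.array([[137,79],[158,75],[236,233],[183,241],[218,234]])/1.5,45).round(1).tolist())
m=(hsv[...,2]<85)&(hsv[...,2]>30)
print('abut top TL,TR',ray(s,np.array([[393,289],[470,284]])/1.5,45).round(1).tolist())
E
```

```text
[[551.9 -10.7  71. ]] knob eye
plate front x=-80 dir 1.3893 pt [552.  101.6]
plate back x=66 dir 1.4192 pt [687.4  27.9]
rail front top x=45 dir 1.4183 pt [662.5  10.9]
[222.5 222.5 222.5 222.5 222.5 222.5 222.5 222.5 223.5 227.5 228.5 228.5
 228.5 229.5 228.5 228.5 224.5 224.5 224.5 224.5 224.5 228.5]
plate -y edge dir -0.1718 pt [ 599.4 -125.2]
rail end y=-45 [[661.9 -51.8  22. ]] stop corner lower-left x5 y100 z45? [[631.   92.2  45. ]]
wedge top corners [[452.9, 86.7, 45.0], [467.1, 87.4, 45.0], [496.0, -20.1, 45.0], [457.4, -21.2, 45.0], [483.2, -19.3, 45.0]]
abut top TL,TR [[601.5, -74.5, 45.0], [657.7, -77.5, 45.0]]
```

```bash
python3 - <<'E'
from h import *
a=-0.15; ex=np.array([np.cos(a),np.sin(a)]); ey=np.array([-ex[1],ex[0]])
s=np.load('w1.npy',allow_pickle=True).item()
def show(P,jx,jy,n):
    P=P[:,:2]; 
    for q in P: print(n,'o.ex',None if jx is None else round(q@ex-jx,1),'o.ey',None if jy is None else round(q@ey-jy,1))
show(ray(s,[[262,192.5]],10),-5,-85,'abutTL z10')
show(ray(s,[[278,228.5],[298,228.5]],10),None,-125,'plate -y')
show(ray(s,[[312,162]],22),None,-45,'railend')
show(ray(s,[[271.5,23.5]],10),None,100,'stopface base')
t=np.load('top0.npy',allow_pickle=True).item(); g=cv2.GaussianBlur(t['pixels'].mean(2).astype(np.float32),(3,3),0)
R=[(225+np.argmax(np.diff(g[r,225:245]))+.5,r) for r in range(162,198,3)]
v=ray(t,R,10)[:,:2]; print('y=125 edge',np.median(v@ey)-125, np.polyfit(v[:,0],v[:,1],1)[0])
R=[(305+np.argmax(-np.diff(g[r,305:325]))+.5,r) for r in range(167,205,3)]
v=ray(t,R,10)[:,:2]; print('y=-125 edge',np.median(v@ey)+125, np.polyfit(v[:,0],v[:,1],1)[0])
C=[(c,148+np.argmax(np.diff(g[148:168,c]))+.5) for c in range(296,317,3)]
v=ray(t,C,10)[:,:2]; print('x=66 edge',(v@ex-66).round(1))
C=[(c,195+np.argmax(-np.diff(g[195:212,c]))+.5) for c in range(232,250,3)]
v=ray(t,C,10)[:,:2]; print('x=-80 edge',(v@ex+80).round(1))
for x,y,n in((608.5,91.5,'o'),):
    print(x*ex+y*ey)
E
```

```text
abutTL z10 o.ex 611.5 o.ey 91.5
plate -y o.ex None o.ey 85.2
plate -y o.ex None o.ey 85.9
railend o.ex None o.ey 92.7
stopface base o.ex None o.ey 92.1
y=125 edge 89.57788777089303 -0.5214097857794523
y=-125 edge 90.61014043981156 -0.15193000835319043
x=66 edge [610.2 608.3 609.4 610.5 593.3 606.6 607.7]
x=-80 edge [621.3 607.6 608.7 606.9 608.  609.1]
[ 6.15340790e+02 -4.60549979e-01]
```

```bash
cat > jg.py <<'E'
import numpy as np,sys
from bench import manip
A=-0.15; EX=np.array([np.cos(A),np.sin(A)]); EY=np.array([-EX[1],EX[0]]); O=609.3*EX+91.5*EY
def J(x,y): return O+x*EX+y*EY
def inv(p): d=np.asarray(p)[:2]-O; return np.array([d@EX,d@EY])
if __name__=='__main__':
    # jg.py jx jy z yawrel(jig): slide after turn
    x,y,z,yr=map(float,sys.argv[1:5]); s=manip.read_state(); p=s['position']; yaw=A+yr; y0=s['orientation'][2]
    d=np.r_[J(x,y),z]-p; w=(y0-yaw+np.pi)%(2*np.pi)-np.pi
    for n,a in(('cur axes',y0),('after turn',yaw)):
        print(n,(np.array([d[0]*np.cos(a)+d[1]*np.sin(a),d[0]*np.sin(a)-d[1]*np.cos(a),-d[2]])/10).round(2))
    print('wz',round(w,3),'world',J(x,y).round(1),'now jig',inv(p).round(1))
E
python3 jg.py -65 -72 48 1.5708
```

```text
cur axes [-2.16 -5.77 18.28]
after turn [-2.33 -5.7  18.28]
wz 0.03 world [541.1 -62.1] now jig [ -8.  -48.7]
```

```bash

python3 -m creep '{"gripper":[1,1,1,1,1,1,1,1],"slide":[[0,0,0],[-1.16,-2.85,0],[-1.16,-2.85,0],[0,0,4],[0,0,4],[0,0,4],[0,0,3],[0,0,3.28]],"delta_rot":[[0,0,0.03],[0,0,0],[0,0,0],[0,0,0],[0,0,0],[0,0,0],[0,0,0],[0,0,0]]}' 40
python3 -m creep '{"gripper":[1,1],"slide":[[0,0,0],[0,0,0]],"delta_rot":[[0,0,0],[0,0,0]]}' >/dev/null
python3 jg.py -65 -40 48 1.5708
python3 -c "
from h import *
s=snap('wrist'); save(s,'w2.png',k=1.5)"
```

```text
time: 4.45
position: [542.0, -61.7, 48.1]
orientation: [3.141, -0.0, 1.421]
contact_force: [1.0, -0.6, -0.4]
width: 0.1
grasp_force: 0.0
cur axes [ 3.19 -0.16  0.16]
after turn [ 3.19 -0.16  0.16]
wz 0.0 world [545.9 -30.4] now jig [-63.4 -71.9]
```

View pics/w2.png

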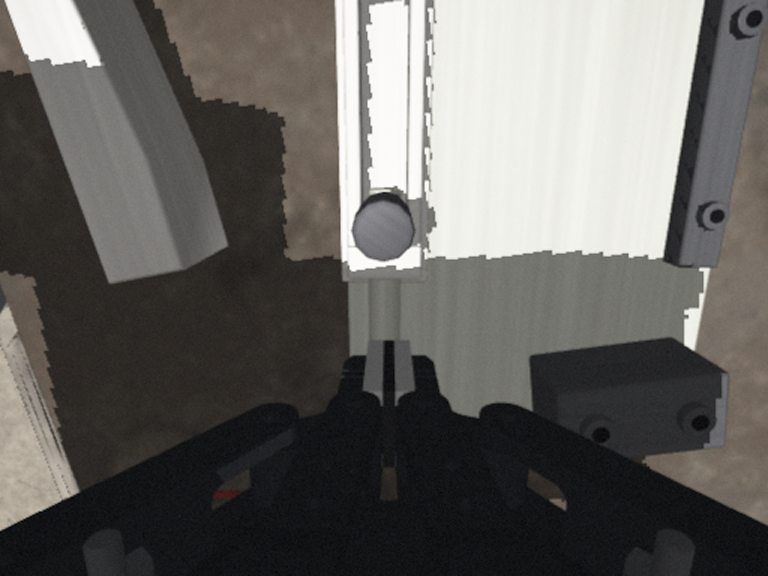

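The view shows the shut fingers at (389,350), in line with the knob at (383,226). I push the knob back.

```bash

python3 -m creep '{"gripper":[1,1,1,1,1,1,1,1],"slide":[[1.2,-0.15,0],[1.2,0,0],[1.2,0,0],[1.2,0,0],[1.2,0,0],[1.2,0,0],[1.0,0,0],[1.0,0,0]],"delta_rot":[[0,0,0],[0,0,0],[0,0,0],[0,0,0],[0,0,0],[0,0,0],[0,0,0],[0,0,0]]}'
python3 -m creep '{"gripper":[1,1,1],"slide":[[0.4,0,0],[0.4,0,0],[0,0,0]],"delta_rot":[[0,0,0],[0,0,0],[0,0,0]]}'; python3 jg.py -65 30 48 1.5708
```

```text
time: 5.75
position: [554.7, 29.2, 48.5]
orientation: [3.141, 0.0, 1.421]
contact_force: [0.6, -2.3, 2.2]
width: 0.2
grasp_force: 1.2
time: 6.12
position: [555.1, 32.2, 48.6]
orientation: [3.142, 0.008, 1.424]
contact_force: [-0.6, -17.4, 4.1]
width: -0.2
grasp_force: 8.9
cur axes [0.67 0.02 0.06]
after turn [0.67 0.02 0.06]
wz 0.003 world [556.3  38.8] now jig [-65.2  23.3]
```

```bash

python3 -m creep '{"gripper":[1,1,1,1,1,1],"slide":[[-0.9,0,0],[-0.4,0,0],[0,0,-4],[0,0,-4],[0,0,-4],[0,0,-3]],"delta_rot":[[0,0,0],[0,0,0],[0,0,0],[0,0,0],[0,0,0],[0,0,0]]}'
python3 - <<'E'
from h import *
s=snap('wrist'); np.save('w3.npy',s,allow_pickle=True); save(s,'w3.png')
t=np.load('top0.npy',allow_pickle=True).item(); print(ray(t,[[370,168],[379.5,195.5]],45))
from jg import *
print(proj(s,[np.r_[J(-65,48),71],np.r_[J(-65,-19.6),71]]))
E
python3 go.py 590 -360 200 1.45
```

```text
time: 6.88
position: [553.7, 24.4, 200.1]
orientation: [3.141, -0.001, 1.421]
contact_force: [0.4, -0.1, -0.8]
width: 0.0
grasp_force: 0.0
[[ 634.43265936 -276.10395776   45.        ]
 [ 554.15331258 -297.58415279   45.        ]]
[[258.81817592 145.58085109]
 [258.85780631 218.43990953]]
before turn [-37.5    9.1    0.39]
after turn [-37.75   8.01   0.39]
wz -0.0289 rp 3.1341405659456365 -0.0019882192261730935 j [-0.03  0.3   1.59  0.    1.24  0.12]
```

View pics/w3.png

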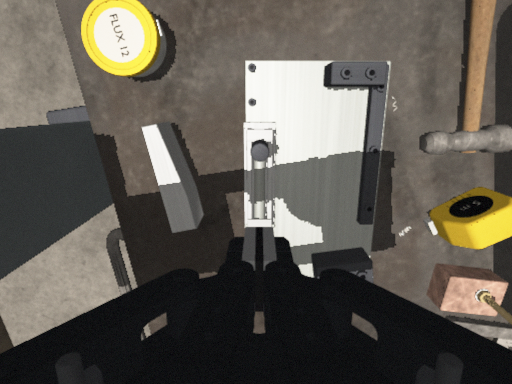

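```bash

python3 - <<'E'
from h import *
from jg import *
s=np.load('w3.npy',allow_pickle=True).item()
P=lambda x,y,z: np.round(proj(s,[np.r_[J(x,y),z]])[0],1)
print('plate y125 corner',P(-80,125,10),'(246,62)',P(66,125,10),'(388,62)','barrel end y59 z32',P(-65,59,32),'(260,122)','barrel end -47',P(-65,-47,32),'(260,226)')
print('railend',P(45,-45,22),'(361,222)','stop front base',P(5,100,10),'(326,87)')
w=s
print('knob',inv(ray(s,[[260,150]],71)[0]))
g=s['pixels'].mean(2); m=(g<80).astype(np.uint8); m[:,:248]=0;m[:,273:]=0;m[:130]=0;m[175:]=0
n,l,st,c=cv2.connectedComponentsWithStats(m); print(st,c)
E
```

```text
plate y125 corner [243.6  60.2] (246,62) [390.2  60.2] (388,62) barrel end y59 z32 [258.8 129.3] (260,122) barrel end -47 [258.8 229.6] (260,226)
railend [358.5 224.3] (361,222) stop front base [327.5  86.6] (326,87)
knob [-63.96747012  44.13846603]
[[     0      0    512    384 196541]
 [   252    140     17     13     66]
 [   268    154      1      1      1]] [[255.49822683 191.51639098]
 [260.59090909 143.25757576]
 [268.         154.        ]]
```

Bolt is drawn: knob at (260,150), about 67 mm from where it was, up against its stop at 17 N. Now the stubs.

```bash

python3 -m creep '{"gripper":[-1,-1,-1,-1,-1,-1,-1,-1],"slide":[[-4.7,1.1,0],[-4.7,1.1,0],[-4.7,1.1,0],[-4.7,1.1,0],[-4.7,1.1,0],[-4.7,1.1,0],[-4.7,1.1,0],[-4.6,1.1,0]],"delta_rot":[[0,0,0],[0,0,0],[0,0,0],[0,0,0],[0,0,0],[0,0,0],[0,0,0],[0,0,0]]}' >/dev/null
python3 -m creep '{"gripper":[-1,-1],"slide":[[0,0,0],[0,0,0]],"delta_rot":[[0,0,0],[0,0,0]]}'
python3 - <<'E'
from h import *
s=snap('wrist'); np.save('w4.npy',s,allow_pickle=True); save(s,'w4.png')
E
```

```text
time: 8.18
position: [584.2, -359.3, 197.4]
orientation: [-3.14, -0.002, 1.42]
contact_force: [-0.7, 0.4, 0.8]
width: 85.3
grasp_force: 0.0
```

View pics/w4.png

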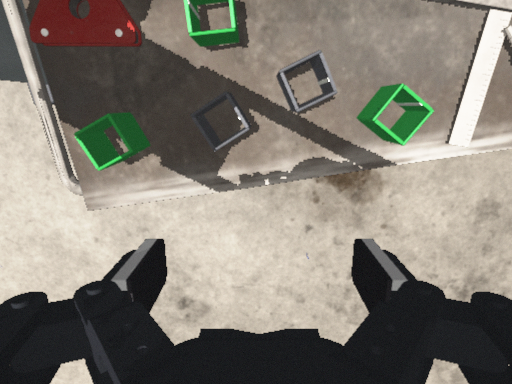

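```bash
python3 - <<'E'
from h import *
s=np.load('w4.npy',allow_pickle=True).item()
p=cv2.convertScaleAbs(s['pixels'],alpha=1.8); s['pixels']=p; save(s,'w4c.png',(180,40,350,160),4)
E
```

```text
(no output)
```

View pics/w4c.png

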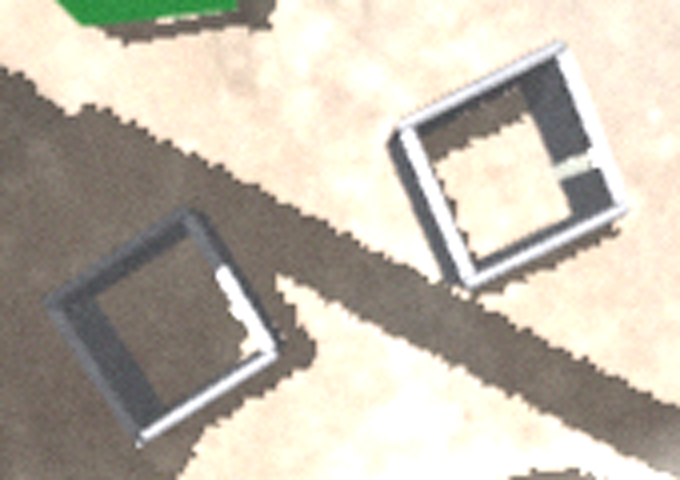

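The crop shows the rim corners clearly. Stub A: (400,128),(562,44),(626,208),(466,287). Stub B: (48,303),(190,209),(277,352),(141,440).

```bash
python3 - <<'E'
from h import *
s=np.load('w4.npy',allow_pickle=True).item()
for n,c in(('A',[(400,128),(562,44),(626,208),(466,287)]),('B',[(48,303),(190,209),(277,352),(141,440)])):
    P=ray(s,np.array(c)/4+[180,40],50)[:,:2]; e=np.diff(np.r_[P,P[:1]],axis=0)
    print(n,P.mean(0).round(1),np.linalg.norm(e,axis=1).round(1),(np.arctan2(e[:,1],e[:,0])%(np.pi/2)).round(3))
E
```

```text
A [ 640.6 -280.5] [38.5 37.3 39.  37.2] [0.305 0.292 0.302 0.28 ]
B [ 558.  -302.7] [38.6 36.7 37.8 37. ] [0.405 0.397 0.413 0.419]
```

```bash
python3 go.py 640.6 -280.5 20 1.866
```

```text
before turn [ 8.57  4.4  17.78]
after turn [ 5.85  7.66 17.78]
wz -0.4447 rp -3.1401944714083236 -0.0018397318915464034 j [-0.61  0.48  1.3   0.    1.36 -0.46]
```

```bash

python3 -m creep '{"gripper":[-0.4,-0.4,-0.4,-0.4,-0.4,-0.4,-0.4,-0.4],"slide":[[0,0,0],[0,0,0],[0,0,0],[1.95,2.55,0],[1.95,2.55,0],[1.95,2.56,0],[0,0,4],[0,0,4]],"delta_rot":[[0,0,-0.148],[0,0,-0.148],[0,0,-0.148],[0,0,0],[0,0,0],[0,0,0],[0,0,0],[0,0,0]]}' 40
python3 -m creep '{"gripper":[-0.4,-0.4],"slide":[[0,0,2],[0,0,0]],"delta_rot":[[0,0,0],[0,0,0]]}'; python3 go.py 640.6 -280.5 20 1.866
python3 - <<'E'
from h import *
s=snap('wrist'); save(s,'w5.png')
E
```

```text
time: 9.22
position: [641.8, -279.4, 118.7]
orientation: [3.14, 0.001, 1.868]
contact_force: [0.5, 0.5, -0.4]
width: 59.4
grasp_force: 0.0
time: 9.48
position: [639.4, -279.3, 96.4]
orientation: [-3.138, -0.004, 1.867]
contact_force: [-0.9, -0.0, 0.1]
width: 59.9
grasp_force: 0.0
before turn [-0.15  0.08  7.64]
after turn [-0.15  0.08  7.64]
wz 0.0007 rp -3.1381020133449358 -0.004014822340243418 j [-0.47  0.59  1.39  0.    1.17 -0.77]
```

View pics/w5.png

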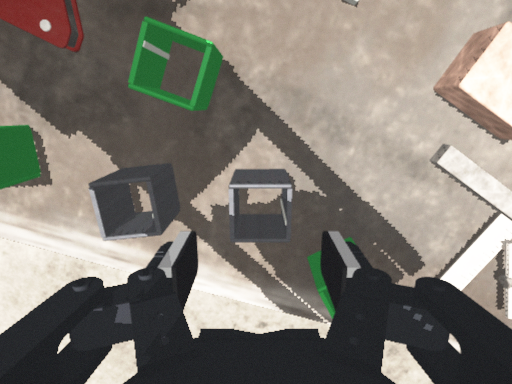

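```bash
python3 - <<'E'
from h import *
s=np.load('w4.npy',allow_pickle=True).item()
print(ray(s,[(402,114)],50).round(1))
w=snap('wrist'); print(proj(w,[[640.6,-280.5,50],[640.6,-280.5,0],[600,-270,20],[683,-268,20]]).round(0))
E
```

```text
[[ 721.5 -320.6   50. ]]
[[258. 212.]
 [259. 191.]
 [209. 170.]
 [318. 199.]]
```

```bash

python3 -m creep '{"gripper":[-0.4,-0.4,-0.4,-0.4,0.2,0.4,0.4,0.4],"slide":[[-0.1,0.1,2.5],[0,0,2.5],[0,0,2.6],[0,0,0],[0,0,0],[0,0,0],[0,0,0],[0,0,0]],"delta_rot":[[0,0,0],[0,0,0],[0,0,0],[0,0,0],[0,0,0],[0,0,0],[0,0,0],[0,0,0]]}' 50
python3 -m creep '{"gripper":[0.6,0.6,0.6,0.6,0.6],"slide":[[0,0,0],[0,0,-2],[0,0,-4],[0,0,-4],[0,0,-3]],"delta_rot":[[0,0,0],[0,0,0],[0,0,0],[0,0,0],[0,0,0]]}'
python3 jg.py 24 78 130 1.5708
```

```text
time: 10.58
position: [643.8, -283.5, 24.8]
orientation: [3.139, 0.003, 1.865]
contact_force: [0.1, 0.5, 7.5]
width: 38.9
grasp_force: 51.9
time: 11.2
position: [642.5, -282.9, 155.6]
orientation: [3.14, 0.002, 1.865]
contact_force: [1.2, -0.2, -1.6]
width: 39.5
grasp_force: 50.9
cur axes [33.8  11.17  2.56]
after turn [35.32 -4.43  2.56]
wz 0.444 world [651.5  73. ] now jig [  68.3 -275.2]
```

```bash

python3 -m creep '{"gripper":[0.6,0.6,0.6,0.6,0.6,0.6,0.6,0.6],"slide":[[0,0,0],[0,0,0],[0,0,0],[5,-0.6,0],[5,-0.6,0],[5,-0.6,0],[5,-0.6,0],[5,-0.6,0]],"delta_rot":[[0,0,0.148],[0,0,0.148],[0,0,0.148],[0,0,0],[0,0,0],[0,0,0],[0,0,0],[0,0,0]]}' >/dev/null
python3 -m creep '{"gripper":[0.6,0.6,0.6,0.6,0.6,0.6],"slide":[[5,-0.6,0],[3,-0.7,0],[1.5,0,2],[0,0,4],[0,0,0],[0,0,0]],"delta_rot":[[0,0,0],[0,0,0],[0,0,0],[0,0,0],[0,0,0],[0,0,0]]}'
python3 jg.py 22 76 36 1.5708
python3 - <<'E'
from h import *
s=snap('wrist'); np.save('w6.npy',s,allow_pickle=True); save(s,'w6.png',k=1.5)
E
```

```text
time: 12.95
position: [651.8, 64.6, 93.8]
orientation: [3.14, -0.0, 1.421]
contact_force: [0.1, -1.1, -1.9]
width: 39.2
grasp_force: 50.9
cur axes [ 0.62 -0.36  5.78]
after turn [ 0.62 -0.36  5.78]
wz -0.0 world [649.2  71.3] now jig [25.6 69.8]
```

View pics/w6.png

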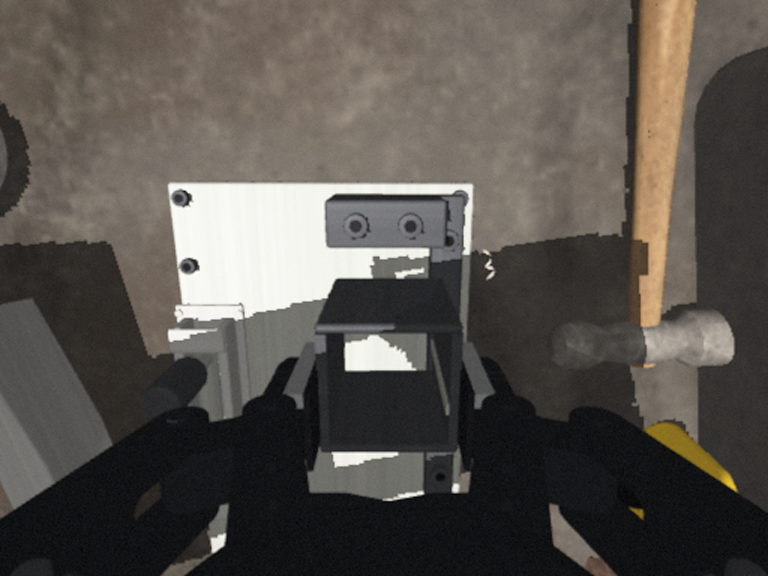

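```bash
python3 - <<'E'
from h import *
from jg import *
s=np.load('w6.npy',allow_pickle=True).item()
for c,z,e in(((168,183),10,(-80,125)),((473,183),10,(66,125)),((327,247),45,('xf',100)),((446,247),45,('xb',100)),((430,285),22,(45,None))):
    print(e,inv(ray(s,[np.array(c)/1.5],z)[0]).round(1))
E
python3 -m creep '{"gripper":[0.6,0.6,0.6,0.6,0.6],"slide":[[0.4,-0.3,2],[0.2,0,2],[0,0,1.6],[0,0,0],[0,0,0]],"delta_rot":[[0,0,0],[0,0,0],[0,0,0],[0,0,0],[0,0,0]]}'
python3 jg.py 25 80 36 1.5708
```

```text
(-80, 125) [-78.5 125. ]
(66, 125) [ 66.3 124.8]
('xf', 100) [  0.4 100.7]
('xb', 100) [ 50.  100.6]
(45, None) [45.9 77.9]
time: 13.62
position: [650.0, 71.0, 37.4]
orientation: [3.14, -0.0, 1.421]
contact_force: [-0.4, 0.1, -2.4]
width: 39.3
grasp_force: 51.0
cur axes [0.42 0.23 0.14]
after turn [0.42 0.23 0.14]
wz -0.0 world [652.8  74.8] now jig [22.7 75.8]
```

```bash

python3 -m creep '{"gripper":[0.6,0.6,0.6,0.6,0.6,0.6],"slide":[[0,0,0.3],[0.2,0.1,0],[0.2,0.1,0],[0.2,0.1,0],[0.1,0.1,0],[0,0,0]],"delta_rot":[[0,0,0],[0,0,0],[0,0,0],[0,0,0],[0,0,0],[0,0,0]]}'
python3 jg.py 25 80 36 1.5708
```

```text
time: 14.38
position: [650.4, 71.1, 34.9]
orientation: [-3.136, 0.01, 1.422]
contact_force: [-10.2, -17.8, 10.6]
width: 39.0
grasp_force: 52.7
cur axes [ 0.4   0.18 -0.11]
after turn [ 0.4   0.18 -0.11]
wz 0.001 world [652.8  74.8] now jig [23.2 76. ]
```

```bash

python3 -m creep '{"gripper":[-0.5,-0.5,-0.5,-0.5,-0.5,-0.5,-0.5],"slide":[[0,0,0],[0,0,0],[0,0,0],[0,0,-3],[0,0,-4],[0,0,-4],[0,0,0]],"delta_rot":[[0,0,0],[0,0,0],[0,0,0],[0,0,0],[0,0,0],[0,0,0],[0,0,0]]}'
python3 - <<'E'
from h import *
from jg import *
s=snap('wrist'); np.save('w7.npy',s,allow_pickle=True); save(s,'w7.png',k=1.5)
print(proj(s,[np.r_[J(x,y),60] for x,y in((5,60),(45,60),(45,100),(5,100))])*1.5)
E
python3 go.py 558 -302.7 160 1.98
```

```text
time: 15.25
position: [657.4, 78.3, 147.7]
orientation: [3.133, -0.002, 1.422]
contact_force: [0.0, 0.2, 0.0]
width: 64.4
grasp_force: 0.0
[[340.77152104 336.42799644]
 [416.5117445  336.17122821]
 [417.77883614 262.21096422]
 [338.6448122  262.36745448]]
before turn [-39.11  -3.98  -1.46]
after turn [-31.06 -24.11  -1.46]
wz -0.5586 rp 3.1374462277690354 -0.0010894041170173008 j [0.05 0.49 1.43 0.   1.21 0.2 ]
```

View pics/w7.png

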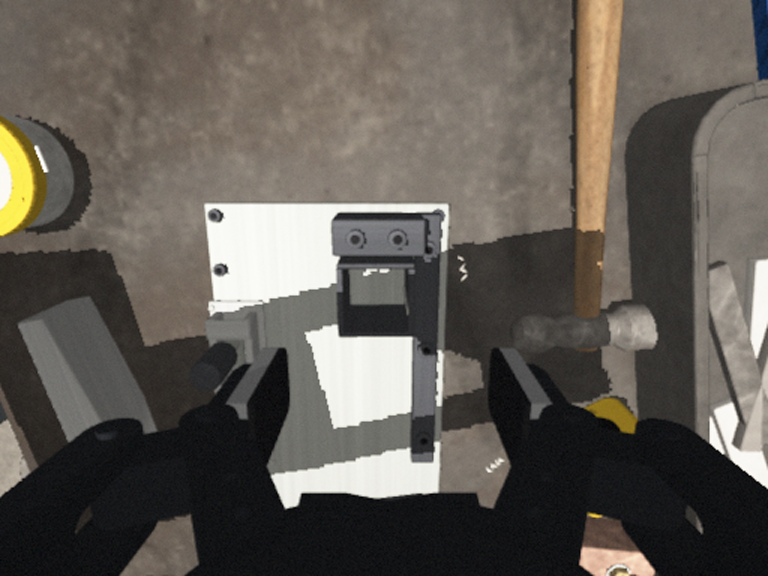

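Stub A stands against stop and rail: its rim, (338..413, 263..336), matches the prediction. Before stub B, I check with the top camera whether B and the dummies have been knocked.

```bash
cat > chk.py <<'E'
from h import *
a=np.load('top0.npy',allow_pickle=True).item()['pixels'].astype(int); b=snap('top'); np.save('top_last.npy',b,allow_pickle=True); b=b['pixels'].astype(int)
d=np.abs(a-b).max(2)
for n,(u,v) in dict(stubB=(379,195),d1=(184,173),d2=(157,199),wedge=(264,230),floor=(330,240)).items():
    q=d[v-14:v+15,u-14:u+15]; print(n,'changed px',int((q>35).sum()))
E
python3 chk.py
```

```text
stubB changed px 0
d1 changed px 307
d2 changed px 0
wedge changed px 621
floor changed px 0
```

```bash

python3 -m creep '{"gripper":[-0.4,-0.4,-0.4,-0.4,-0.4,-0.4,-0.4,-0.4],"slide":[[0,0,0],[0,0,0],[0,0,0],[-4.44,-3.44,0],[-4.44,-3.44,0],[-4.44,-3.44,0],[-4.44,-3.44,0],[-4.44,-3.44,0]],"delta_rot":[[0,0,-0.186],[0,0,-0.186],[0,0,-0.186],[0,0,0],[0,0,0],[0,0,0],[0,0,0],[0,0,0]]}' 50 >/dev/null
python3 -m creep '{"gripper":[-0.4,-0.4,-0.4,-0.4,-0.4,-0.4],"slide":[[-4.44,-3.44,0],[-4.44,-3.44,0],[0,0,3],[0,0,3],[0,0,0],[0,0,0]],"delta_rot":[[0,0,0],[0,0,0],[0,0,0],[0,0,0],[0,0,0],[0,0,0]]}' >/dev/null
python3 go.py 558 -302.7 23 1.98
python3 - <<'E'
from h import *
s=snap('wrist'); np.save('w8.npy',s,allow_pickle=True)
c,sn=np.cos(.41),np.sin(.41)
P=[[558+20*(i*c-j*sn),-302.7+20*(i*sn+j*c),50] for i,j in((-1,-1),(1,-1),(1,1),(-1,1))]
q=proj(s,P); print(q)
im=cv2.convertScaleAbs(s['pixels'],alpha=1.5); cv2.polylines(im,[np.int32(q*16)],True,(255,0,255),1,shift=4); s['pixels']=im; save(s,'w8.png')
E
```

```text
before turn [-0.03  0.15  6.02]
after turn [-0.03  0.15  6.02]
wz -0.0008 rp -3.141020086176434 -0.0009213861621437669 j [-0.57  0.52  1.56  0.    1.06 -0.97]
[[228.62425326 250.55352099]
 [293.12273307 250.43828239]
 [294.96035646 188.14510506]
 [226.70549173 188.28535995]]
```

View pics/w8.png

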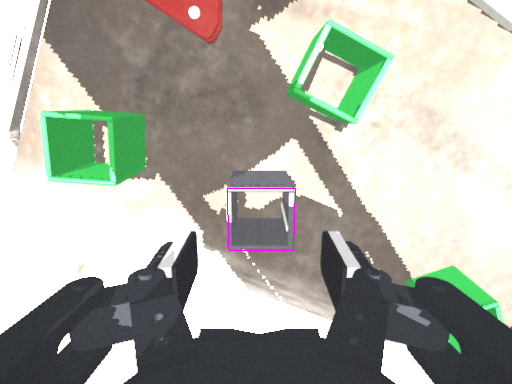

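The drawn prediction lies exactly on stub B's rim. I descend and grip.

```bash

python3 -m creep '{"gripper":[-0.4,-0.4,-0.4,0.2,0.4,0.6,0.6,0.6],"slide":[[0,0.15,2],[0,0,2],[0,0,2],[0,0,0],[0,0,0],[0,0,0],[0,0,0],[0,0,0]],"delta_rot":[[0,0,0],[0,0,0],[0,0,0],[0,0,0],[0,0,0],[0,0,0],[0,0,0],[0,0,0]]}' 50
python3 -m creep '{"gripper":[0.6,0.6,0.6,0.6,0.6],"slide":[[0,0,-3],[0,0,-4],[0,0,-5],[0,0,0],[0,0,0]],"delta_rot":[[0,0,0],[0,0,0],[0,0,0],[0,0,0],[0,0,0]]}'
python3 jg.py 25 30 140 1.5708; python3 chk.py
```

```text
time: 18.15
position: [558.0, -302.9, 23.9]
orientation: [3.141, 0.001, 1.979]
contact_force: [0.0, 0.0, 0.2]
width: 39.0
grasp_force: 52.1
time: 18.77
position: [557.2, -302.4, 143.1]
orientation: [-3.141, -0.001, 1.979]
contact_force: [-0.8, 0.8, -2.6]
width: 39.2
grasp_force: 52.1
cur axes [26.59 21.09  0.31]
after turn [33.72  3.82  0.31]
wz 0.558 world [645.3  25.3] now jig [ -13.2 -307.2]
stubB changed px 398
d1 changed px 0
d2 changed px 0
wedge changed px 0
floor changed px 825
```

```bash

python3 -m creep '{"gripper":[0.6,0.6,0.6,0.6,0.6,0.6,0.6,0.6],"slide":[[0,0,0],[0,0,0],[0,0,0],[4.8,0.54,0],[4.8,0.54,0],[4.8,0.54,0],[4.8,0.54,0],[4.8,0.54,0]],"delta_rot":[[0,0,0.186],[0,0,0.186],[0,0,0.186],[0,0,0],[0,0,0],[0,0,0],[0,0,0],[0,0,0]]}' >/dev/null
python3 -m creep '{"gripper":[0.6,0.6,0.6,0.6,0.6,0.6,0.6],"slide":[[4.8,0.54,0],[4.8,0.54,0],[0,0,3],[0,0,3],[0,0,2],[0,0,0],[0,0,0]],"delta_rot":[[0,0,0],[0,0,0],[0,0,0],[0,0,0],[0,0,0],[0,0,0],[0,0,0]]}'
python3 jg.py 24 30 34 1.5708
```

```text
time: 20.7
position: [645.2, 23.7, 62.9]
orientation: [-3.14, 0.0, 1.421]
contact_force: [-0.1, 0.5, -0.7]
width: 39.0
grasp_force: 51.9
cur axes [ 0.16 -0.11  2.89]
after turn [ 0.16 -0.11  2.89]
wz -0.0 world [644.3  25.5] now jig [25.1 28.4]
```

```bash

python3 -m creep '{"gripper":[0.6,0.6,0.6,0.6,0.6,0.6,0.6,0.6],"slide":[[0,-0.1,1.5],[0,0,1.3],[0.3,0,0],[0.3,0,0],[0.3,0,0],[0.3,0.1,0],[0.3,0.1,0],[0,0,0]],"delta_rot":[[0,0,0],[0,0,0],[0,0,0],[0,0,0],[0,0,0],[0,0,0],[0,0,0],[0,0,0]]}'
python3 jg.py 25 40 34 1.5708
```

```text
time: 21.7
position: [646.1, 35.1, 35.5]
orientation: [-3.137, 0.006, 1.422]
contact_force: [-6.3, -11.9, 2.0]
width: 39.7
grasp_force: 54.7
cur axes [0.03 0.07 0.15]
after turn [0.03 0.07 0.15]
wz 0.001 world [646.8  35.2] now jig [24.3 39.7]
```

Contact came at y = 39.7, as it should. I release and go for the dummies, choosing a grip yaw from a wrist measurement.

```bash

python3 -m creep '{"gripper":[-0.5,-0.5,-0.5,-0.5,-0.5,-0.5,-0.5],"slide":[[0,0,0],[0,0,0],[0,0,0],[0,0,-3],[0,0,-4],[0,0,-4],[0,0,0]],"delta_rot":[[0,0,0],[0,0,0],[0,0,0],[0,0,0],[0,0,0],[0,0,0],[0,0,0]]}'
python3 go.py 600 215 200 1.421
```

```text
time: 22.58
position: [651.9, 39.0, 149.9]
orientation: [3.133, -0.002, 1.421]
contact_force: [1.5, -0.6, -0.3]
width: 64.3
grasp_force: 0.0
before turn [16.63 -7.75 -5.01]
after turn [16.63 -7.76 -5.01]
wz 0.0003 rp 3.1326062934938927 -0.001529901135508549 j [-0.01  0.47  1.45  0.    1.21  0.14]
```

```bash

python3 -m creep '{"gripper":[-0.4,-0.4,-0.4,-0.4,-0.4,-0.4],"slide":[[4.2,-2,-1.3],[4.2,-2,-1.3],[4.2,-2,-1.3],[4.2,-1.8,-1.3],[0,0,0],[0,0,0]],"delta_rot":[[0,0,0],[0,0,0],[0,0,0],[0,0,0],[0,0,0],[0,0,0]]}' 
cat > dum.py <<'E'
from h import *
s=snap('wrist'); np.save('wd.npy',s,allow_pickle=True); hsv=cv2.cvtColor(s['pixels'],cv2.COLOR_RGB2HSV)
for th in (120,150,175,200):
    m=((hsv[...,2]>th)&(hsv[...,1]<50)).astype(np.uint8)
    cs,_=cv2.findContours(m,cv2.RETR_EXTERNAL,cv2.CHAIN_APPROX_NONE)
    for c in cs:
        if cv2.contourArea(c)<500: continue
        r=cv2.minAreaRect(ray(s,c[:,0],40)[:,:2].astype(np.float32))
        if 30<r[1][0]<60 and 30<r[1][1]<60: print(th,c[:,0].mean(0).round(),np.round(r[0],1),np.round(r[1],1),round(np.radians(r[2]),3))
save(s,'wd.png')
E
python3 dum.py; python3 chk.py
```

```text
time: 23.32
position: [596.1, 216.1, 196.4]
orientation: [-3.14, 0.001, 1.422]
contact_force: [0.4, -0.8, 0.2]
width: 59.7
grasp_force: 0.0
120 [127. 238.] [450.3 169.5] [43.  44.3] 1.421
150 [285. 311.] [599.3  59.9] [56.  55.2] 1.548
150 [127. 238.] [450.3 169.5] [43.  44.3] 1.421
150 [101. 134.] [451.8 279.4] [50.1 44. ] 0.027
150 [295. 118.] [637.5 264.2] [39.3 40.3] 1.421
150 [200.  44.] [562.6 340.1] [40.1 40. ] 1.557
175 [284. 312.] [599.4  60.3] [58.  51.5] 1.487
175 [127. 238.] [450.3 169.5] [43.  44.3] 1.421
175 [295. 118.] [637.5 264.2] [39.3 39.2] 1.421
175 [200.  44.] [562.5 340.1] [39.7 39.5] 1.557
200 [284. 312.] [598.9  59.6] [52.8 55.1] 1.569
200 [127. 238.] [450.3 169.5] [43.  44.3] 1.421
200 [295. 119.] [637.4 264.2] [39.3 38.9] 1.421
200 [200.  44.] [562.5 340.3] [39.2 39.3] 1.558
stubB changed px 194
d1 changed px 495
d2 changed px 63
wedge changed px 617
floor changed px 0
```

```bash
python3 go.py 637.4 264.2 18 1.421
```

```text
before turn [ 5.47  3.32 17.84]
after turn [ 5.47  3.33 17.84]
wz -0.0011 rp -3.1400399994757846 0.0013113077907649373 j [ 0.28  0.42  1.43 -0.    1.3   0.43]
```

```bash

python3 -m creep '{"gripper":[-0.4,-0.4,-0.4,-0.4,-0.4,-0.4,-0.4],"slide":[[2.75,1.66,0],[2.72,1.66,0],[0,0,4],[0,0,4],[0,0,4],[0,0,0],[0,0,0]],"delta_rot":[[0,0,0],[0,0,0],[0,0,0],[0,0,0],[0,0,0],[0,0,0],[0,0,0]]}' 50 >/dev/null
python3 go.py 637.4 264.2 18 1.421; python3 dum.py | grep 175; python3 - <<'E'
from h import *
s=np.load('wd.npy',allow_pickle=True).item(); print(proj(s,[[637.4,264.2,40]]))
E
```

```text
before turn [-0.08 -0.12  6.03]
after turn [-0.08 -0.12  6.03]
wz -0.0014 rp 3.1406017905494816 -0.0004393364523944676 j [ 0.33  0.59  1.43 -0.    1.12  0.48]
175 [258. 212.] [637.4 265.6] [39.  39.2] 1.401
175 [98. 99.] [561.7 344.1] [42.3 47.9] 0.004
[[256.24555024 218.16847301]]
```

```bash

python3 -m creep '{"gripper":[-0.4,-0.4,-0.4,0.2,0.4,0.6,0.6,0.6],"slide":[[0,-0.12,2],[0,0,2],[0,0,2],[0,0,0],[0,0,0],[0,0,0],[0,0,0],[0,0,0]],"delta_rot":[[0,0,0],[0,0,0],[0,0,0],[0,0,0],[0,0,0],[0,0,0],[0,0,0],[0,0,0]]}' 50
python3 -m creep '{"gripper":[0.6,0.6,0.6,0.6,0.6],"slide":[[0,0,-3],[0,0,-5],[0,0,-5],[0,0,0],[0,0,0]],"delta_rot":[[0,0,0],[0,0,0],[0,0,0],[0,0,0],[0,0,0]]}'
python3 jg.py 24 -10 140 1.5708
```

```text
time: 25.35
position: [637.2, 265.9, 18.8]
orientation: [3.14, -0.001, 1.421]
contact_force: [0.5, -0.9, 5.9]
width: 38.9
grasp_force: 52.8
time: 25.98
position: [635.6, 265.3, 146.8]
orientation: [-3.14, 0.001, 1.421]
contact_force: [-0.4, -0.8, -2.6]
width: 38.6
grasp_force: 52.2
cur axes [-27.58   4.45   0.68]
after turn [-27.58   4.45   0.68]
wz 0.0 world [638.4 -14.1] now jig [-20.5 265.8]
```

```bash

python3 -m creep '{"gripper":[0.6,0.6,0.6,0.6,0.6,0.6,0.6,0.6],"slide":[[-4.6,0.74,0],[-4.6,0.74,0],[-4.6,0.74,0],[-4.6,0.74,0],[-4.6,0.74,0],[-4.6,0.74,0],[0,0,4],[0,0,3.5]],"delta_rot":[[0,0,0],[0,0,0],[0,0,0],[0,0,0],[0,0,0],[0,0,0],[0,0,0],[0,0,0]]}' >/dev/null
python3 -m creep '{"gripper":[0.6,0.6],"slide":[[0,0,0],[0,0,0]],"delta_rot":[[0,0,0],[0,0,0]]}'
python3 jg.py 24 -10 29.5 1.5708
```

```text
time: 27.22
position: [638.9, -13.8, 72.0]
orientation: [-3.14, 0.0, 1.421]
contact_force: [0.4, 0.7, -1.4]
width: 38.8
grasp_force: 51.9
cur axes [-0.04 -0.05  4.25]
after turn [-0.04 -0.05  4.25]
wz 0.0 world [638.4 -14.1] now jig [24.5 -9.6]
```

```bash

python3 -m creep '{"gripper":[0.6,0.6,0.6,0.6,0.6,0.6,0.6,0.6],"slide":[[0,-0.1,2.2],[0,0,2.0],[0.3,0,0],[0.3,0,0],[0.3,0,0],[0.3,0.1,0],[0.3,0.1,0],[0,0,0]],"delta_rot":[[0,0,0],[0,0,0],[0,0,0],[0,0,0],[0,0,0],[0,0,0],[0,0,0],[0,0,0]]}'
python3 jg.py 25 0 29 1.5708
```

```text
time: 28.22
position: [639.3, -2.5, 30.3]
orientation: [-3.136, 0.006, 1.423]
contact_force: [-9.3, -11.5, 2.4]
width: 38.8
grasp_force: 71.5
cur axes [-0.16  0.18  0.13]
after turn [-0.16  0.18  0.13]
wz 0.002 world [640.9  -4.3] now jig [23.2  1.6]
```

```bash

python3 -m creep '{"gripper":[-0.5,-0.5,-0.5,-0.5,-0.5,-0.5,-0.5],"slide":[[0,0,0],[0,0,0],[0,0,0],[0,0,-4],[0,0,-5],[0,0,-4],[0,0,0]],"delta_rot":[[0,0,0],[0,0,0],[0,0,0],[0,0,0],[0,0,0],[0,0,0],[0,0,0]]}' >/dev/null
python3 go.py 562.5 330 150 1.557
```

```text
before turn [ 31.29 -13.15   1.53]
after turn [32.78 -8.8   1.53]
wz -0.1357 rp 3.1315071406072676 -0.0011829592630339114 j [-0.06  0.45  1.45  0.    1.23  0.09]
```

```bash

python3 -m creep '{"gripper":[-0.4,-0.4,-0.4,-0.4,-0.4,-0.4,-0.4,-0.4],"slide":[[0,0,0],[5.4,-1.46,0],[5.4,-1.46,0],[5.4,-1.46,0],[5.4,-1.46,0],[5.4,-1.46,0],[5.4,-1.46,0],[0,0,3]],"delta_rot":[[0,0,-0.136],[0,0,0],[0,0,0],[0,0,0],[0,0,0],[0,0,0],[0,0,0],[0,0,0]]}' >/dev/null
python3 -m creep '{"gripper":[-0.4,-0.4],"slide":[[0,0,0],[0,0,0]],"delta_rot":[[0,0,0],[0,0,0]]}' 50
python3 dum.py; python3 go.py 562.5 340.2 18 1.557
```

```text
time: 30.35
position: [559.2, 325.5, 130.2]
orientation: [-3.141, 0.001, 1.556]
contact_force: [0.2, -0.6, -0.2]
width: 59.7
grasp_force: 0.0
150 [293. 264.] [585.1 264.3] [33.  55.7] 1.063
175 [263. 173.] [562.4 341.5] [37.6 39.8] 1.556
200 [262. 171.] [562.4 342.3] [35.9 39.8] 1.556
before turn [ 1.48  0.24 11.29]
after turn [ 1.48  0.24 11.29]
wz -0.0012 rp 3.141092353800781 -0.00017219321747119487 j [ 0.46  0.49  1.48 -0.    1.18  0.48]
```

```bash

python3 -m creep '{"gripper":[-0.4,-0.4,-0.4,-0.4,-0.4,0.2,0.5,0.6],"slide":[[1.6,0.32,0],[0,0,4],[0,0,4],[0,0,3.2],[0,0,0],[0,0,0],[0,0,0],[0,0,0]],"delta_rot":[[0,0,0],[0,0,0],[0,0,0],[0,0,0],[0,0,0],[0,0,0],[0,0,0],[0,0,0]]}' 50
python3 -m creep '{"gripper":[0.6,0.6,0.6,0.6,0.6,0.6,0.6],"slide":[[0,0,0],[0,0,-4],[0,0,-5],[0,0,-4],[0,0,0],[0,0,0],[0,0,0]],"delta_rot":[[0,0,0],[0,0,0],[0,0,0],[0,0,0],[0,0,0.136],[0,0,0],[0,0,0]]}'
python3 jg.py 24 -50 150 1.5708
```

```text
time: 31.4
position: [564.1, 342.6, 20.4]
orientation: [3.138, -0.002, 1.557]
contact_force: [0.1, 0.9, 4.6]
width: 39.3
grasp_force: 51.9
time: 32.28
position: [561.8, 341.4, 147.6]
orientation: [-3.14, 0.001, 1.423]
contact_force: [-0.1, -0.5, -2.4]
width: 39.1
grasp_force: 51.5
cur axes [-38.03  12.8   -0.24]
after turn [-38.01  12.88  -0.24]
wz 0.002 world [632.4 -53.6] now jig [-104.8  330.1]
```

```bash

python3 -m creep '{"gripper":[0.6,0.6,0.6,0.6,0.6,0.6,0.6,0.6],"slide":[[-5.43,1.83,0],[-5.43,1.83,0],[-5.43,1.83,0],[-5.43,1.83,0],[-5.43,1.83,0],[-5.43,1.83,0],[-5.43,1.83,0],[0,0,4]],"delta_rot":[[0,0,0],[0,0,0],[0,0,0],[0,0,0],[0,0,0],[0,0,0],[0,0,0],[0,0,0]]}' >/dev/null
python3 -m creep '{"gripper":[0.6,0.6,0.6],"slide":[[0,0,3],[0,0,0],[0,0,0]],"delta_rot":[[0,0,0],[0,0,0],[0,0,0]]}'
python3 jg.py 24 -50 31 1.5708
```

```text
time: 33.65
position: [633.0, -53.0, 78.8]
orientation: [3.141, 0.0, 1.422]
contact_force: [0.8, -0.0, -1.8]
width: 39.1
grasp_force: 51.3
cur axes [-0.07 -0.05  4.78]
after turn [-0.07 -0.05  4.78]
wz 0.001 world [632.4 -53.6] now jig [ 24.5 -49.3]
```

```bash

python3 -m creep '{"gripper":[0.6,0.6,0.6,0.6,0.6,0.6,0.6,0.6],"slide":[[0,-0.05,2.5],[0,0,2.3],[0.3,0,0],[0.3,0,0],[0.3,0,0],[0.3,0.1,0],[0.2,0.1,0],[0,0,0]],"delta_rot":[[0,0,0],[0,0,0],[0,0,0],[0,0,0],[0,0,0],[0,0,0],[0,0,0],[0,0,0]]}'
python3 jg.py 25 -40 29 1.5708
python3 -m creep '{"gripper":[-0.5,-0.5,-0.5,-0.5,-0.5,-0.5,-0.5],"slide":[[0,0,0],[0,0,0],[0,0,0],[0,0,-4],[0,0,-5],[-3,0,-4],[0,0,0]],"delta_rot":[[0,0,0],[0,0,0],[0,0,0],[0,0,0],[0,0,0],[0,0,0],[0,0,0]]}'
python3 - <<'E'
from h import *
from jg import *
s=snap('wrist'); np.save('w9.npy',s,allow_pickle=True)
im=cv2.resize(cv2.convertScaleAbs(s['pixels'],alpha=1.3),None,fx=1.5,fy=1.5)
for y,z in((80,60),(40,60),(0,50),(-40,50)):
    q=proj(s,[np.r_[J(25+a,y+b),z] for a,b in((-20,-20),(20,-20),(20,20),(-20,20))])*1.5
    cv2.polylines(im,[np.int32(q*16)],True,(255,0,255),1,shift=4)
cv2.imwrite('pics/w9.png',im[:,:,::-1])
E
```

```text
time: 34.65
position: [633.9, -41.4, 30.9]
orientation: [-3.138, 0.004, 1.422]
contact_force: [-7.4, -7.9, 2.8]
width: 38.9
grasp_force: 61.6
cur axes [-0.23  0.13  0.19]
after turn [-0.23  0.13  0.19]
wz 0.001 world [634.9 -43.9] now jig [ 23.7 -37.7]
time: 35.52
position: [634.9, -71.0, 165.1]
orientation: [3.132, 0.001, 1.419]
contact_force: [0.5, 0.6, -1.1]
width: 64.2
grasp_force: 0.0
```

View pics/w9.png

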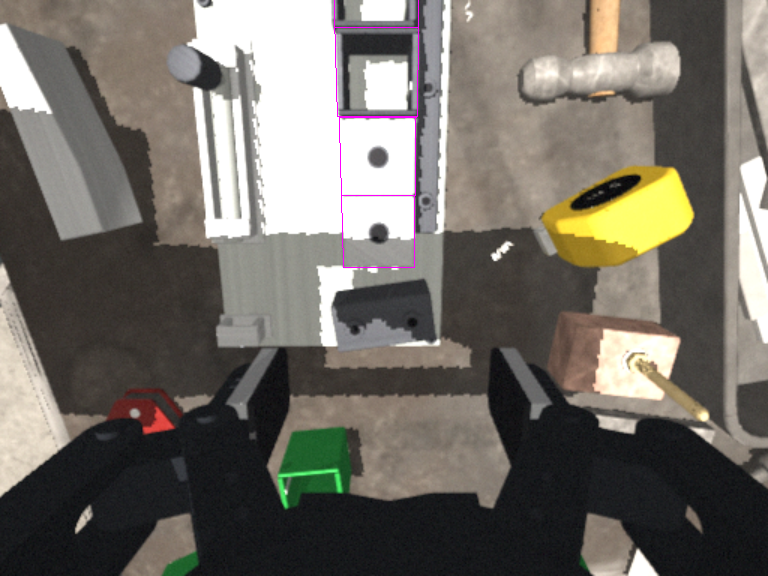

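All four outlines fit the pieces; bolt is drawn and the mouth open. Next the wedge, measured at (469.6,-2.8) for its head, yaw 1.61.

```bash
python3 go.py 469.6 -2.8 100 1.6125
```

```text
before turn [  4.16 -17.18   6.26]
after turn [  7.37 -16.06   6.26]
wz -0.1929 rp 3.1366300741781297 -0.00021837230209031944 j [-0.18  0.44  1.47  0.    1.22 -0.03]
```

```bash

python3 -m creep '{"gripper":[-0.4,-0.4,-0.4,-0.4,-0.4,-0.4,-0.4,-0.4],"slide":[[0,0,0],[0,0,0],[1.84,-4.01,0],[1.84,-4.01,0],[1.84,-4.01,0],[1.84,-4.01,0],[0,0,3],[0,0,3]],"delta_rot":[[0,0,-0.097],[0,0,-0.096],[0,0,0],[0,0,0],[0,0,0],[0,0,0],[0,0,0],[0,0,0]]}' 60 >/dev/null
python3 -m creep '{"gripper":[-0.4,-0.4],"slide":[[0,0,0],[0,0,0]],"delta_rot":[[0,0,0],[0,0,0]]}'
python3 go.py 469.6 -2.8 22 1.6125; python3 - <<'E'
from h import *
s=snap('wrist'); np.save('w10.npy',s,allow_pickle=True)
im=cv2.resize(cv2.convertScaleAbs(s['pixels'],alpha=1.3),None,fx=1.5,fy=1.5)
u=np.array([-.0417,.9991]); v=np.array([-.9991,-.0417]); o=np.array([470.3,-20.3])+55*u
q=proj(s,[np.r_[o+a*u+b*v,45] for a,b in((-55,-13),(-20,-13),(55,-2),(55,13),(-55,13))])*1.5
cv2.polylines(im,[np.int32(q*16)],True,(255,0,255),1,shift=4)
cv2.imwrite('pics/w10.png',im[:,:,::-1])
E
```

```text
time: 36.83
position: [468.2, -2.2, 100.3]
orientation: [-3.141, -0.0, 1.614]
contact_force: [0.5, -0.3, -0.7]
width: 59.7
grasp_force: 0.0
before turn [-0.07  0.13  7.83]
after turn [-0.07  0.13  7.83]
wz 0.0015 rp -3.140626885154931 -0.0003348721775560115 j [-0.1   0.31  1.9   0.    0.93 -0.14]
```

View pics/w10.png

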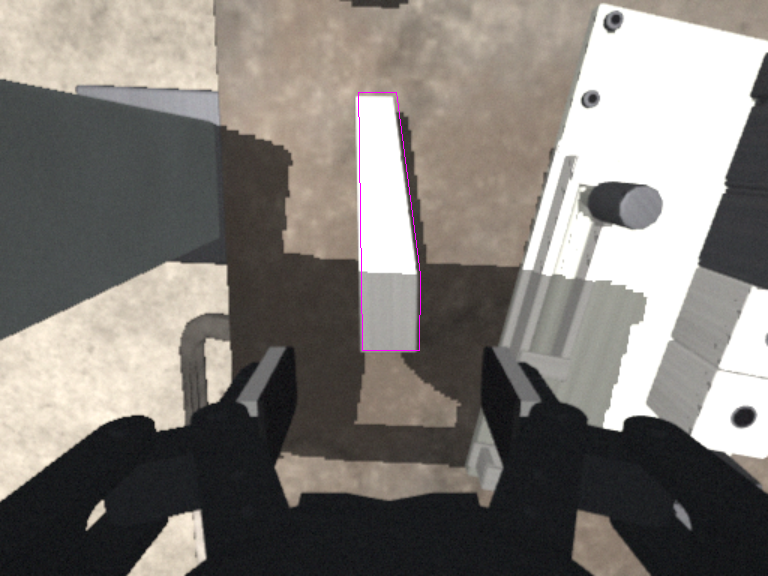

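The overlay fits the wedge exactly. I grip it by the head.

```bash

python3 -m creep '{"gripper":[-0.4,-0.4,-0.4,-0.4,0.2,0.6,1,1],"slide":[[0,0.12,2.6],[0,0,2.6],[0,0,2.6],[0,0,0],[0,0,0],[0,0,0],[0,0,0],[0,0,0]],"delta_rot":[[0,0,0],[0,0,0],[0,0,0],[0,0,0],[0,0,0],[0,0,0],[0,0,0],[0,0,0]]}' 90
python3 -m creep '{"gripper":[1,1,1,1,1,1],"slide":[[0,0,0],[0,0,-3],[0,0,-4],[0,0,-4],[0,0,0],[0,0,0]],"delta_rot":[[0,0,0],[0,0,0],[0,0,0],[0,0,0],[0,0,0],[0,0,0]]}'
python3 jg.py -62 -74 140 0
```

```text
time: 37.88
position: [470.3, -2.6, 24.1]
orientation: [3.139, 0.001, 1.614]
contact_force: [-0.6, -0.3, 5.6]
width: 24.4
grasp_force: 88.2
time: 38.62
position: [468.5, -2.4, 132.1]
orientation: [-3.141, 0.0, 1.614]
contact_force: [0.2, -0.5, -4.2]
width: 24.4
grasp_force: 89.4
cur axes [-6.53  7.26 -0.79]
after turn [ 8.37  5.01 -0.79]
wz 1.764 world [543.8 -64.5] now jig [-145.7  -23.9]
```

```bash

python3 -m creep '{"gripper":[1,1,1,1,1,1,1,1],"slide":[[0,0,0],[0,0,0],[0,0,0],[0,0,0],[0,0,0],[0,0,0],[0,0,0],[0,0,0]],"delta_rot":[[0,0,0.1764],[0,0,0.1764],[0,0,0.1764],[0,0,0.1764],[0,0,0.1764],[0,0,0.1764],[0,0,0.1764],[0,0,0.1764]]}' >/dev/null
python3 -m creep '{"gripper":[1,1,1,1,1,1,1],"slide":[[0,0,0],[0,0,0],[2.5,1.7,0],[2.5,1.7,0],[2.5,1.7,0],[0,0,0],[0,0,0]],"delta_rot":[[0,0,0.1764],[0,0,0.1764],[0,0,0],[0,0,0],[0,0,0],[0,0,0],[0,0,0]]}'
python3 jg.py -70 -75.5 34 0; python3 -c "
from h import *
s=snap('wrist'); np.save('w11.npy',s,allow_pickle=True)"; python3 go.py 0 500 100 1.5| tail -1
```

```text
time: 40.5
position: [533.7, -63.5, 130.4]
orientation: [-3.141, 0.006, -0.151]
contact_force: [0.1, 0.4, -3.9]
width: 23.7
grasp_force: 89.3
cur axes [0.21 0.09 9.64]
after turn [0.21 0.09 9.64]
wz -0.001 world [535.6 -64.8] now jig [-72.1 -74.6]
wz -1.6502 rp -3.141053541982142 0.004971033911183476 j [-0.2   0.36  1.72  0.    1.07  1.52]
```

```bash

python3 -m creep '{"gripper":[1,1,1,1,1,1],"slide":[[0.2,0.1,3],[0,0,3],[0,0,2],[0,0,1.1],[0,0,0],[0,0,0]],"delta_rot":[[0,0,0],[0,0,0],[0,0,0],[0,0,0],[0,0,0],[0,0,0]]}'
python3 jg.py -70 -75.5 34 0
```

```text
time: 41.3
position: [538.3, -65.4, 42.2]
orientation: [3.142, -0.001, -0.15]
contact_force: [-0.5, -0.1, -4.3]
width: 23.9
grasp_force: 89.3
cur axes [-0.28 -0.02  0.82]
after turn [-0.28 -0.02  0.82]
wz 0.0 world [535.6 -64.8] now jig [-67.2 -75.7]
```

```bash

python3 -m creep '{"gripper":[1,1,1,1,1,1],"slide":[[0,0,0.4],[0,0,0.4],[0.6,0,0],[0.6,0,0],[0.6,-0.05,0],[0,0,0]],"delta_rot":[[0,0,0],[0,0,0],[0,0,0],[0,0,0],[0,0,0],[0,0,0]]}'
python3 jg.py -32 -73 34 0
```

```text
time: 42.05
position: [556.4, -67.8, 34.1]
orientation: [3.141, -0.001, -0.15]
contact_force: [-1.8, 1.0, 5.4]
width: 24.0
grasp_force: 90.4
cur axes [ 1.71 -0.24  0.01]
after turn [ 1.71 -0.24  0.01]
wz -0.0 world [573.6 -68. ] now jig [-49.1 -75.4]
```

```bash

python3 -m creep '{"gripper":[1,1,1,1],"slide":[[0.4,-0.1,0],[0.4,-0.08,0],[0.4,-0.03,0],[0,0,0]],"delta_rot":[[0,0,0],[0,0,0],[0,0,0],[0,0,0]]}'
python3 jg.py -32 -73 34 0
```

```text
time: 42.55
position: [565.2, -67.8, 34.1]
orientation: [3.14, 0.004, -0.15]
contact_force: [-8.2, -1.9, 10.7]
width: 23.9
grasp_force: 91.0
cur axes [ 0.83 -0.11  0.01]
after turn [ 0.83 -0.11  0.01]
wz -0.0 world [573.6 -68. ] now jig [-40.3 -74.1]
```

```bash

python3 -m creep '{"gripper":[1,1,1,1],"slide":[[0.3,-0.04,-0.1],[0.3,-0.03,0],[0.2,-0.02,0],[0,0,0]],"delta_rot":[[0,0,0],[0,0,0],[0,0,0],[0,0,0]]}'
python3 jg.py -32 -73 34 0
python3 -m creep '{"gripper":[1,1,1,1],"slide":[[0.3,0,0],[0.3,0,0],[0,0,0],[0,0,0]],"delta_rot":[[0,0,0],[0,0,0],[0,0,0],[0,0,0]]}'
python3 jg.py -32 -73 34 0
```

```text
time: 43.05
position: [572.1, -68.6, 34.1]
orientation: [3.14, 0.007, -0.15]
contact_force: [-9.8, -3.6, 5.3]
width: 23.9
grasp_force: 90.5
cur axes [ 0.14 -0.08  0.01]
after turn [ 0.14 -0.08  0.01]
wz -0.0 world [573.6 -68. ] now jig [-33.4 -73.8]
time: 43.55
position: [573.0, -68.5, 34.1]
orientation: [3.14, 0.015, -0.151]
contact_force: [-19.4, -1.9, 16.0]
width: 24.0
grasp_force: 91.7
cur axes [ 0.05 -0.06  0.01]
after turn [ 0.05 -0.06  0.01]
wz -0.001 world [573.6 -68. ] now jig [-32.5 -73.6]
```

Wedge is held up at 19 N at the expected place. I let go, then press on its butt with shut fingers.

```bash

python3 -m creep '{"gripper":[-0.1,-0.1,-0.1,-0.1,-0.1,-0.1,-0.1],"slide":[[0,0,0],[0,0,0],[0,0,0],[0,0,-2],[0,0,-3],[-3,0,0],[-2,0,0]],"delta_rot":[[0,0,0],[0,0,0],[0,0,0],[0,0,0],[0,0,0],[0,0,0],[0,0,0]]}'
python3 -m creep '{"gripper":[1,1,1,1],"slide":[[0,0,0],[0,0,0],[0,0,0],[0,0,0]],"delta_rot":[[0,0,0],[0,0,0],[0,0,0],[0,0,0]]}' 60
python3 jg.py -80 -74 36 0
python3 - <<'E'
from h import *
from jg import *
s=snap('wrist'); np.save('w12.npy',s,allow_pickle=True); 
print(proj(s,[np.r_[J(-50,-60),55],np.r_[J(-50,-86),55],np.r_[J(60,-60),55]]).round(1), )
hsv=cv2.cvtColor(s['pixels'],cv2.COLOR_RGB2HSV); g=s['pixels'].mean(2).astype(int)
q=proj(s,[np.r_[J(-50,-70),55]])[0].round().astype(int); print(q, g[q[1]-25:q[1]+26:2,q[0]])
E
```

```text
time: 44.42
position: [532.2, -60.9, 84.9]
orientation: [3.142, -0.001, -0.15]
contact_force: [0.1, 0.2, 1.4]
width: 46.9
grasp_force: 0.0
time: 44.92
position: [533.2, -61.2, 84.4]
orientation: [3.142, -0.0, -0.15]
contact_force: [-0.5, -0.3, 0.2]
width: -0.1
grasp_force: 0.0
cur axes [-0.71  0.17  4.84]
after turn [-0.71  0.17  4.84]
wz -0.0 world [526.  -61.8] now jig [-72.9 -72.3]
[[237.6 185.3]
 [283.1 185.2]
 [233.2 -37.5]]
[255 185] [122 118 120 120 120 121 120 118 119 121 120 118 108 110 111 112 108 107
 113 113 110 159 217 219  93  38]
```

```bash

python3 -m creep '{"gripper":[1,1,1,1,1,1,1],"slide":[[-0.8,0.1,0],[0,0,2.4],[0,0,2.4],[0.4,0,0],[0.4,0,0],[0.4,0,0],[0,0,0]],"delta_rot":[[0,0,0],[0,0,0],[0,0,0],[0,0,0],[0,0,0],[0,0,0],[0,0,0]]}'
python3 jg.py -61 -74 36 0
```

```text
time: 45.85
position: [537.4, -62.8, 37.4]
orientation: [3.141, -0.002, -0.15]
contact_force: [-0.3, 0.7, 0.1]
width: -0.2
grasp_force: 0.0
cur axes [0.75 0.07 0.14]
after turn [0.75 0.07 0.14]
wz -0.0 world [544.8 -64.6] now jig [-68.5 -73.3]
```

```bash

python3 -m creep '{"gripper":[1,1,1,1],"slide":[[0.4,0,0],[0.3,0,0],[0.2,0,0],[0,0,0]],"delta_rot":[[0,0,0],[0,0,0],[0,0,0],[0,0,0]]}'
python3 -m creep '{"gripper":[1,1,1,1],"slide":[[0.2,0,0],[0.2,0,0],[0,0,0],[0,0,0]],"delta_rot":[[0,0,0],[0,0,0],[0,0,0],[0,0,0]]}'
python3 jg.py -61 -74 36 0
```

```text
time: 46.35
position: [544.6, -63.9, 36.4]
orientation: [-3.142, 0.001, -0.15]
contact_force: [-2.0, 1.1, 1.6]
width: -0.1
grasp_force: 0.6
time: 46.85
position: [545.7, -63.9, 36.1]
orientation: [-3.141, 0.006, -0.15]
contact_force: [-6.1, 0.4, 4.0]
width: -0.1
grasp_force: 3.4
cur axes [-0.08  0.09  0.01]
after turn [-0.08  0.09  0.01]
wz -0.0 world [544.8 -64.6] now jig [-60.2 -73.1]
```

```bash

python3 -m creep '{"gripper":[1,1,1,1,1],"slide":[[0.2,0,0],[0.2,0,0],[0.2,0,0],[0,0,0],[0,0,0]],"delta_rot":[[0,0,0],[0,0,0],[0,0,0],[0,0,0],[0,0,0]]}'
python3 jg.py -61 -74 36 0
```

```text
time: 47.48
position: [546.7, -63.9, 35.4]
orientation: [-3.141, 0.015, -0.15]
contact_force: [-14.1, 1.8, 9.5]
width: 0.2
grasp_force: 7.3
cur axes [-0.18  0.1  -0.06]
after turn [-0.18  0.1  -0.06]
wz 0.0 world [544.8 -64.6] now jig [-59.2 -73. ]
```

```bash

python3 -m creep '{"gripper":[1,1,1,1,1],"slide":[[0.2,0,-0.05],[0.2,0,0],[0.15,0,0],[0,0,0],[0,0,0]],"delta_rot":[[0,0,0],[0,0,0],[0,0,0],[0,0,0],[0,0,0]]}'
python3 jg.py -61 -74 36 0
python3 -m creep '{"gripper":[1,1,1,1,1,1],"slide":[[-1.2,0,0],[-1,0,0],[-0.5,0,-3],[0,0,-4],[0,0,-4],[0,0,0]],"delta_rot":[[0,0,0],[0,0,0],[0,0,0],[0,0,0],[0,0,0],[0,0,0]]}'
python3 - <<'E'
from h import *
from jg import *
s=snap('wrist'); np.save('w13.npy',s,allow_pickle=True); g=s['pixels'].mean(2).astype(int); save(s,'w13.png')
q=proj(s,[np.r_[J(-50,-70),55]])[0]; u,v=q.round().astype(int); print(q, g[v-14:v+15,u], proj(s,[np.r_[J(-49,-70),55]])[0])
k=proj(s,[np.r_[J(-65,46),71]])[0]; print('knob px',k)
E
python3 jg.py -65 85 48 1.5708
```

```text
time: 48.1
position: [546.9, -63.9, 35.5]
orientation: [-3.141, 0.025, -0.15]
contact_force: [-22.4, 2.9, 16.6]
width: -0.3
grasp_force: 11.6
cur axes [-0.2   0.1  -0.05]
after turn [-0.2   0.1  -0.05]
wz 0.0 world [544.8 -64.6] now jig [-59. -73.]
time: 48.85
position: [537.8, -63.0, 150.9]
orientation: [3.141, -0.011, -0.15]
contact_force: [-0.2, 0.1, -0.5]
width: -0.1
grasp_force: 0.0
[254.48788736 171.13428494] [121 123 121 120 124 122 122 121 124 119 111 105 115 110 111 111 111 112
 113 112 117 112 110 111 111 112 112 110 114] [254.48211513 169.87777439]
knob px [ 98.58798903 195.32510781]
cur axes [  0.49 -15.84  10.1 ]
after turn [15.84  0.49 10.1 ]
wz -1.571 world [564.6  93.2] now jig [-69.9 -73.4]
```

Wedge is locked: 22 N moves it no more, and the butt is about 2 mm further in. Now the bolt: go beyond the knob and push it home.

```bash

python3 -m creep '{"gripper":[1,1,1,1,1,1,1,1],"slide":[[0,-4,0],[0,-4,0],[0,-4,0],[0,-4,0],[0,0,0],[0,0,0],[0,0,0],[0,0,0]],"delta_rot":[[0,0,0],[0,0,0],[0,0,0],[0,0,0],[0,0,-0.175],[0,0,-0.175],[0,0,-0.175],[0,0,-0.175]]}' >/dev/null
python3 -m creep '{"gripper":[1,1,1,1,1,1,1],"slide":[[0,0,0],[0,0,0],[0,0,0],[0,0,0],[0,0,0],[0,0,0],[0,0,0]],"delta_rot":[[0,0,-0.175],[0,0,-0.175],[0,0,-0.175],[0,0,-0.175],[0,0,-0.171],[0,0,0],[0,0,0]]}' 
python3 jg.py -65 85 48 1.5708
python3 -c "
from h import *
from jg import *
s=snap('top'); np.save('t9.npy',s,allow_pickle=True)"
```

```text
time: 50.78
position: [557.4, 95.9, 146.1]
orientation: [-3.14, 0.0, 1.418]
contact_force: [0.6, 0.3, -0.6]
width: 0.2
grasp_force: 0.0
cur axes [-0.16  0.75  9.81]
after turn [-0.16  0.75  9.81]
wz -0.003 world [564.6  93.2] now jig [-72.5  86.6]
```

```bash

python3 -m creep '{"gripper":[1,1,1,1,1],"slide":[[0,0.75,3.2],[0,0,3.3],[0,0,3.3],[0,0,0],[0,0,0]],"delta_rot":[[0,0,0.003],[0,0,0],[0,0,0],[0,0,0],[0,0,0]]}' >/dev/null
python3 jg.py -65 85 48 1.5708
python3 -m creep '{"gripper":[1,1,1,1,1,1,1,1],"slide":[[-1,0,0],[-1,0,0],[-1,0,0],[-1,0,0],[-1,0,0],[-1,0,0],[-1,0,0],[-0.8,0,0]],"delta_rot":[[0,0,0],[0,0,0],[0,0,0],[0,0,0],[0,0,0],[0,0,0],[0,0,0],[0,0,0]]}'
python3 jg.py -65 0 48 1.5708
```

```text
cur axes [-0.19 -0.1   0.17]
after turn [-0.19 -0.1   0.17]
wz -0.004 world [564.6  93.2] now jig [-64.   86.9]
time: 52.45
position: [553.3, 17.0, 49.0]
orientation: [3.141, -0.0, 1.418]
contact_force: [1.8, 1.3, 1.4]
width: 0.0
grasp_force: 1.2
cur axes [-0.8  -0.02  0.1 ]
after turn [-0.8  -0.02  0.1 ]
wz -0.003 world [551.9   9.1] now jig [-64.8   8. ]
```

```bash

python3 -m creep '{"gripper":[1,1,1,1],"slide":[[-0.5,0,0],[-0.4,0,0],[-0.3,0,0],[0,0,0]],"delta_rot":[[0,0,0],[0,0,0],[0,0,0],[0,0,0]]}'
python3 jg.py -65 0 48 1.5708
python3 -m creep '{"gripper":[1,1,1,1],"slide":[[-0.3,0,0],[-0.3,0,0],[0,0,0],[0,0,0]],"delta_rot":[[0,0,0],[0,0,0],[0,0,0],[0,0,0]]}'
python3 jg.py -65 0 48 1.5708
```

```text
time: 52.95
position: [550.7, 5.6, 48.8]
orientation: [-3.14, 0.001, 1.418]
contact_force: [-0.8, -0.1, -0.0]
width: -0.4
grasp_force: 0.1
cur axes [0.37 0.06 0.08]
after turn [0.37 0.06 0.08]
wz -0.003 world [551.9   9.1] now jig [-65.6  -3.7]
time: 53.45
position: [550.2, 2.9, 48.8]
orientation: [-3.141, -0.005, 1.416]
contact_force: [1.7, 12.4, -0.6]
width: -0.2
grasp_force: 5.8
cur axes [0.64 0.06 0.08]
after turn [0.64 0.07 0.08]
wz -0.004 world [551.9   9.1] now jig [-65.7  -6.4]
```

```bash

python3 -m creep '{"gripper":[1,1,1,1],"slide":[[-0.2,0,0],[-0.1,0,0],[0,0,0],[0,0,0]],"delta_rot":[[0,0,0],[0,0,0],[0,0,0],[0,0,0]]}'
python3 jg.py -65 0 48 1.5708
python3 -m creep '{"gripper":[1,1,1,1,1,1,1,1],"slide":[[1.2,0,0],[1,0,0],[0,0,-4],[0,0,-4],[0,0,-4],[-4,0,-2],[-4,0,-2],[-2,0,0]],"delta_rot":[[0,0,0],[0,0,0],[0,0,0],[0,0,0],[0,0,0],[0,0,0],[0,0,0],[0,0,0]]}'
python3 -m creep '{"gripper":[1,1],"slide":[[0,0,0],[0,0,0]],"delta_rot":[[0,0,0],[0,0,0]]}' >/dev/null
python3 - <<'E'
from h import *
from jg import *
s=snap('wrist'); np.save('w14.npy',s,allow_pickle=True); save(s,'w14.png')
g=s['pixels'].mean(2).astype(int)
for n,p in dict(knobhome=(-65,-22,71),bar_mid=(-65,-75,27),keeper=(-65,-109,32),p1=(25,63,60),d3=(10,-10,50),d4=(10,-48,50),wedge=(-30,-73,55),mouthplate=(-45,-95,10)).items():
    u,v=proj(s,[np.r_[J(*p[:2]),p[2]]])[0].round().astype(int); print(n,(u,v),s['pixels'][v,u] if 0<=v<384 and 0<=u<512 else None)
u,v=proj(s,[np.r_[J(-65,-22),71]])[0].round().astype(int); m=(g<95).astype(np.uint8); 
print(g[v-30:v+31:2,u]); print(g[v,u-20:u+21:2])
E
```

```text
time: 53.95
position: [550.2, 2.7, 48.9]
orientation: [-3.141, -0.009, 1.415]
contact_force: [2.8, 21.4, -0.6]
width: -0.1
grasp_force: 10.7
cur axes [0.66 0.06 0.09]
after turn [0.66 0.07 0.09]
wz -0.006 world [551.9   9.1] now jig [-65.7  -6.6]
time: 54.95
position: [538.7, -82.2, 210.6]
orientation: [3.138, 0.001, 1.416]
contact_force: [0.3, -0.0, 0.6]
width: 0.1
grasp_force: 0.0
knobhome (np.int64(260), np.int64(104)) [127 127 133]
bar_mid (np.int64(260), np.int64(157)) [109 112 106]
keeper (np.int64(260), np.int64(189)) [122 120 116]
p1 (np.int64(368), np.int64(-3)) None
d3 (np.int64(341), np.int64(90)) [245 245 242]
d4 (np.int64(339), np.int64(132)) [244 243 240]
wedge (np.int64(296), np.int64(159)) [127 125 122]
mouthplate (np.int64(278), np.int64(172)) [175 174 166]
[251 250 250 251 251 251 251 251 251 251 251 251 237 130 131 129 131 124
 124 125 118 114 176 250 251 251 251 247 239 248 248]
[ 91  87 208 251 249 250 163 130 134 136 129 121 126 124  93 122 201 120
 184 239 239]
```

```bash
python3 - <<'E'
from h import *
from jg import *
s=np.load('w14.npy',allow_pickle=True).item(); g=s['pixels'].mean(2)
def prof(a,b,z,n=61):
    t=np.linspace(0,1,n); P=[np.r_[J(*(np.array(a)*(1-k)+np.array(b)*k)),z] for k in t]; q=proj(s,P).astype(np.float32)
    v=cv2.remap(g.astype(np.float32),q[:,0].copy().reshape(1,-1),q[:,1].copy().reshape(1,-1),cv2.INTER_LINEAR)[0]; return v.round().astype(int)
print('x profile d4',prof((-5,-35),(55,-35),50)); print('x d3',prof((-5,8),(55,8),50))
print('y profile x=12, y20..-70',prof((12,30),(12,-90),50,61))
print('wedge x=-45..',prof((-60,-73),(-30,-73),55,31))
print('bar across mouth x -80..-50 y -75',prof((-80,-75),(-50,-75),27,31))
E
python3 chk.py
```

```text
x profile d4 [235 236 220 160 118 112 112 114 114 114 129 210 242 247 247 247 246 246
 245 245 245 244 244 245 245 244 233 179 114  98  94  94  99 121 186 235
 245 245 243 242 241 240 241 242 243 245 245 244 243 237 186 121 108 107
 117 186 157 115 116 116 116]
x d3 [237 237 220 150 111 110 111 113 113 113 131 214 243 246 246 246 246 246
 246 246 246 246 245 245 245 246 246 247 246 247 247 247 245 244 243 242
 241 241 243 243 244 245 244 244 243 243 243 243 241 225 161 115 109 107
 122 170 154 113 110 109 106]
y profile x=12, y20..-70 [228 229 229 135  75 106 247 248 246 246 246 246 246 247 247 246 244 246
 246 243 245 243 243 243 242 192 246 247 246 246 246 246 245 246 246 245
 245 245 245 242 243 241 242 241 240 143 236 246 245 229 120 120 119 121
 121 117 116  59  48  48  46]
wedge x=-45.. [ 95 106 113 114 112 112 114 112 112 115 112 101  89  99 118 123 123 123
 122 120 124 124 121 125 123 123 125 125 123 124 123]
bar across mouth x -80..-50 y -75 [ 47  69  99 112 112 113 114 113 114 108  97  96 103 108 111 110 109 106
 101  98  93  99 109 115 115 114 113 113 113 113 112]
stubB changed px 321
d1 changed px 230
d2 changed px 257
wedge changed px 278
floor changed px 398
```

```bash
python3 -c "
from bench import manip
print(manip.close_job())"
```

```text
the job is handed in; nothing more can be done
None
```

The job is done and handed in at about 55 s of robot time: two stubs and two dummies stand in one close row, the wedge is driven home and held at 22 N without moving, and the keep bolt is fully home behind it; I have no verdict back from the judge.

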